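Take the forgotten ruler out of the half-closed carton

ROBOT

A 6-joint arm with a two-finger parallel gripper is mounted at the origin on the work surface. World frame = base frame: x ahead of the robot, y to its left, z up, the work surface at z = 0. Lengths are in m, angles in rad, forces in N, time in s.
With the tool pointing down it reaches from about 0.35 to 0.875 m from the base axis. Payload 4.2 kg.
Tool frame: the origin (TCP) lies between the finger pads; the fingertips stand 22 mm ahead of it and the grasp point (between the pads) lies 3 mm ahead of it; z points along the fingers, y is the direction in which the jaws open and shut (so a half turn about z gives the same grasp; the last joint's range is limited). The gripper opens to 87 mm and grips with 3 to 60 N. Pads are 19 mm wide; open, the fingers measure 117 mm over their backs; the gripper's body (75 mm by 190 mm) begins 51 mm behind the grasp point.
Start: joints at [1.6, 0.385, 0.008, 0, -1.194, -0.259], TCP at [0.142, 0.609, 0.221] pointing down, gripper open.
Joint ranges: [-3.14, 3.14], [-1.21, 2.06], [-1.07, 1.41], [-3.16, 2.05], [-2.99, -0.16], [-3.1, 3.1]. Speed limits (rad/s): [2.79, 2.79, 3.14, 3.14, 3.14, 3.14].

INTERFACE

Orientations are given as a unit quaternion [x, y, z, w].
In Python, from cell import bot gives the robot as it stands.
- The arm moves only by the tool carry_out, never from a script. Its argument "rows" is a list that holds one entry, the list of rows, each a list of 5 numbers: the shift along the world's x, y, z in cm, then the turn about the world's z in degrees, then the opening, from 0 (shut) to 1 (fully open). A call has exactly 10 rows; each row is the pose to reach, as a shift and turn from the pose measured when the call began; what a row does not reach only later rows make up. A row lasts 1/10 s, in which the tool goes at most 50 mm and 8.59 degrees, less where a joint would pass 70% of its speed; a pose out of reach is approached as far as the arm can. A call with a gripper value outside its range is refused whole. The fingers move at their own pace and stop on an object; the grip force is fixed at half the most. Time passes only in rows, so rows that repeat a pose let the fingers close, or fill a call up. It gives the time, the measured TCP pose, the force and the opening at its end, in the units of the state.
- bot.observe(): the state, without advancing time (a new reading comes with each control period).
- bot.camera(name): name is "scene" or "top" or "wrist"; returns the picture (480x640x3 uint8, red, green, blue); there is no depth.
- bot.camera_model(name): a dict with "fx", "fy", "cx", "cy" (pixels), "k1" (the pictures are not rectified: a ray, as slopes to the right and down, at radius r is drawn at 1 + k1 r^2 times it, then the intrinsics apply), "position" and "rotation" of the camera in the world. Camera axes: x right, y up, looking along -z (the intrinsics and any distortion apply to the point x, -y, -z); pixel columns grow to the right and rows downward; lengths in m; the calibration is good to about 2 mm. A picture is of the moment at which its call begins: read the wrist's pose just before it. camera_model takes no time and is no camera call; for the wrist camera it gives the pose at the moment of the call.
- bot.hand_in(): hands the job in, once; it reports no verdict.
The state is a dict: "clock": time; "joint_pos": joint angles; "qvel": joint speeds; "effort": joint torques, N m; "tcp_pos": TCP position; "tool_rot": TCP orientation; "contact_force": force on the tool from outside, world axes, zero at the start; "ft_torque": the same for the moment, N m; "opening": opening from 0.0 (shut) to 1.0 (fully open).
Only numpy, scipy, OpenCV 4.12 (cv2) and the standard library are available. Lean on these libraries where they do the work, as an engineer would, in place of code of your own. Each camera call takes 0.05 s, during which the arm holds its last target.

TASK

A square wooden ruler was left on the red tea box inside the open carton, and it is longer than the gap between the two folded-in end flaps. Without forcing the flaps or shifting the tea box or anything else on the bench, tilt the ruler out through that gap, one end first, and finish still holding it in the gripper: level, at rest and well clear above the carton.

Things in the scene. Friction and masses are not known exactly. Their poses are not given: they have to be found in the camera images.
- carton: Brown cardboard carton, fixed on the bench, open side up; origin at the centre of its underside, z up, long side along its y. Outside 210 (x; 222 with the long flaps hanging down outside) x 460 (y) x 145 mm high; inside 200 x 450 mm, floor 5 mm up, hollow but for the tea box. Two end flaps are folded in level (see opening).
- opening (a point): Centre of the gap between the two rigid end flaps, level with their tops, 145 mm above the bench; axes as the carton's. The flaps are 5 mm thick (undersides 140 mm above the bench) and cover the full width from 110 to 230 mm either side of here along y. The gap is 220 mm along y, 200 mm along x.
- ruler_mid (a point): Centre (half-way up) of the ruler: a square-edged light wooden bar with brass ends and dark tick marks on top, 300 mm long (its own y), 24 mm wide (its x), 20 mm high (its z), about 0.1 kg. It starts lying flat across the tea box, roughly along the carton's y, its centre 100 mm above the bench, both its ends under the end flaps.
- ruler_end_a (a point): Middle of the ruler's end face at its +y end (150 mm from ruler_mid).
- ruler_end_b (a point): Middle of the ruler's end face at its -y end (150 mm from ruler_mid).
- ruler: The whole ruler; its origin lies at the centre of its underside, 10 mm below ruler_mid; axes as ruler_mid.
- teabox: Red gift box with a gold band, 0.6 kg, loose on the carton's floor near its middle: 150 (x) x 130 (y) x 85 mm high, square with the carton; origin at the centre of its underside, its top 90 mm above the bench. It stays in the carton.
- spare_box_1: Red gift box on the bench to the left, 120 x 160 x 80 mm high, origin under its centre; leave alone.
- spare_box_2: A second such red gift box on the bench to the left; leave alone.
- tape_1: Brown roll of tape lying flat on the bench to the right, 96 mm across, 50 mm high, origin under its centre; leave alone.
- tape_2: White roll of tape of the same size lying on the bench to the right; leave alone.
Not all that is in view belongs to the job. What is shaped like the teabox but turquoise is not meant.

How it is judged:
By the outcome, as a careful person would: the job done as asked, in the order asked, and still so for the second after the job is handed in, while the arm keeps its last pose, push and grip.
It also fails if it takes over 48 s, if anything falls off the work surface, if the arm or the gripper's body presses on something with over 40 N, if the wrist force passes 120 N, or if a joint passes its speed limit or range.

## Working session

There is one attempt and no reset: what is moved stays moved. The work goes in short steps, Python scripts to look and compute and a tool call to move; the robot and the scene stay as the last step left them, time stands still between calls to the robot, and variables do not carry over. Pictures are saved under pics/ and viewed, and the job is handed in when it is done.

Besides the shell and the picture viewer there is one more tool, called after "Emit:" as name([rows], argument=value, ...), one row to a line, values as JSON. carry_out: Moves the arm, as the interface text tells. Its arguments: {"type":"object","properties":{"rows":{"type":"array","items":{"type":"array","items":{"type":"array","items":{"type":"number"}}}}},"required":["rows"]}

```bash
ls; mkdir -p pics
cat > h.py <<'E'
import numpy as np,cv2
from cell import bot
def snap(n,f):
    m=bot.camera_model(n); im=bot.camera(n); cv2.imwrite('pics/'+f,cv2.cvtColor(im,cv2.COLOR_RGB2BGR)); return im,m
def ray(m,u,v):
    x=(u-m['cx'])/m['fx'];y=(v-m['cy'])/m['fy']; a,b=x,y
    for _ in range(30):
        s=1+m['k1']*(a*a+b*b);a,b=x/s,y/s
    R=np.array(m['rotation']); 
    return np.array(m['position']),R@np.array([a,-b,-1.])
def at(m,u,v,z):
    p,d=ray(m,u,v); return p+d*(z-p[2])/d[2]
def proj(m,P):
    q=np.array(m['rotation']).T@(np.array(P)-np.array(m['position'])); a,b=q[0]/-q[2],-q[1]/-q[2]; s=1+m['k1']*(a*a+b*b)
    return m['cx']+m['fx']*a*s, m['cy']+m['fy']*b*s
E
python3 - <<'E'
from h import *
import json
for n in ['scene','top','wrist']:
    im,m=snap(n,n+'0.png'); print(n,{k:np.round(v,3).tolist() for k,v in m.items()})
print(bot.observe())
E
```

```text
pics
scene {'fx': 446.774, 'fy': 446.774, 'cx': 320.272, 'cy': 238.213, 'k1': 0.016, 'position': [0.888, 0.693, 0.846], 'rotation': [0.136, 0.393, 0.863, 0.287]}
top {'fx': 444.503, 'fy': 444.503, 'cx': 321.961, 'cy': 248.221, 'k1': -0.079, 'position': [0.269, -0.016, 1.168], 'rotation': [-0.05, 0.033, 0.715, -0.696]}
wrist {'fx': 422.111, 'fy': 422.111, 'cx': 327.099, 'cy': 239.838, 'k1': -0.081, 'position': [0.226, 0.589, 0.383], 'rotation': [0.096, -0.121, 0.774, -0.614]}
{'clock': 0.15, 'joint_pos': array([ 1.59959503e+00,  3.85346435e-01,  6.91420276e-03, -3.15843354e-04,
       -1.19401915e+00, -2.58597166e-01]), 'qvel': array([ 0.001937  , -0.00127408,  0.00447059,  0.00166461, -0.00146131,
       -0.00139822]), 'effort': array([-3.63746494e-05, -3.91052341e+01,  1.87585491e+01,  4.22232449e+00,
        1.23696844e-02, -1.39961548e-04]), 'tcp_pos': array([0.14225821, 0.6081107 , 0.22042649]), 'tool_rot': array([ 9.93399314e-01, -1.14704384e-01, -2.67779643e-05,  8.40020330e-04]), 'contact_force': array([ 0.52857812,  0.34850509, -0.04736496]), 'ft_torque': array([-0.03212825,  0.00120327, -0.02724599]), 'opening': 0.9987887672193523}
```

```bash
sed -i "s/np.array(m\['rotation'\])/RR.from_quat(m['rotation']).as_matrix()/; 1a from scipy.spatial.transform import Rotation as RR" h.py; cat h.py | head -20
```

```text
import numpy as np,cv2
from scipy.spatial.transform import Rotation as RR
from cell import bot
def snap(n,f):
    m=bot.camera_model(n); im=bot.camera(n); cv2.imwrite('pics/'+f,cv2.cvtColor(im,cv2.COLOR_RGB2BGR)); return im,m
def ray(m,u,v):
    x=(u-m['cx'])/m['fx'];y=(v-m['cy'])/m['fy']; a,b=x,y
    for _ in range(30):
        s=1+m['k1']*(a*a+b*b);a,b=x/s,y/s
    R=RR.from_quat(m['rotation']).as_matrix(); 
    return np.array(m['position']),R@np.array([a,-b,-1.])
def at(m,u,v,z):
    p,d=ray(m,u,v); return p+d*(z-p[2])/d[2]
def proj(m,P):
    q=RR.from_quat(m['rotation']).as_matrix().T@(np.array(P)-np.array(m['position'])); a,b=q[0]/-q[2],-q[1]/-q[2]; s=1+m['k1']*(a*a+b*b)
    return m['cx']+m['fx']*a*s, m['cy']+m['fy']*b*s
```

View pics/scene0.png

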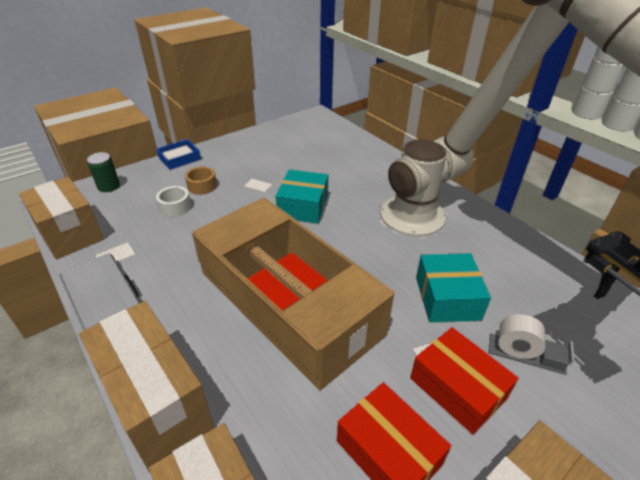

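View pics/top0.png

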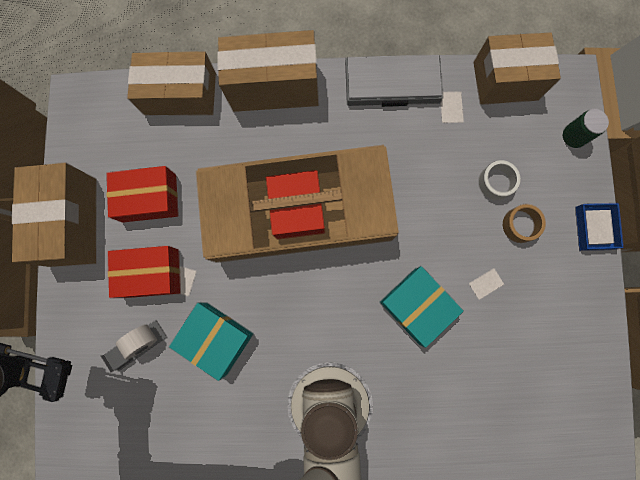

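View pics/wrist0.png

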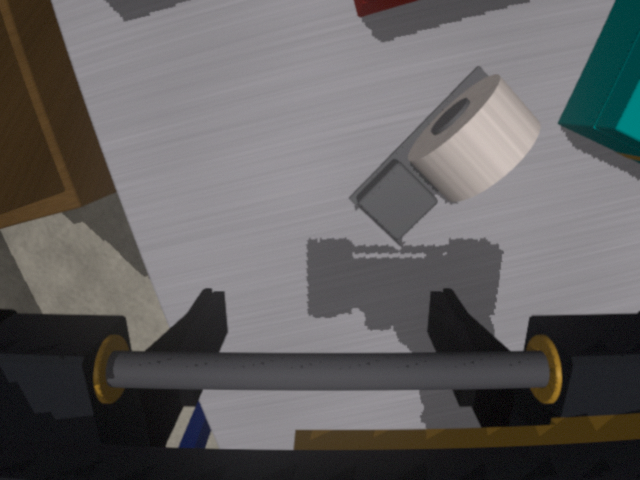

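Candidates: the ruler can only be the light bar at top px (297,198), lying on the only red box in the carton (297,203). The red boxes at (142,193) and (144,271) are the spares, and the turquoise ones at (211,341) and (422,307) are decoys. Next is a close crop.

Run:
```python
import cv2
im=cv2.imread('pics/top0.png')[135:270,185:410]
cv2.imwrite('pics/crop0.png',cv2.resize(im,None,fx=3.5,fy=3.5,interpolation=cv2.INTER_CUBIC))
```

```text
(no output)
```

View pics/crop0.png

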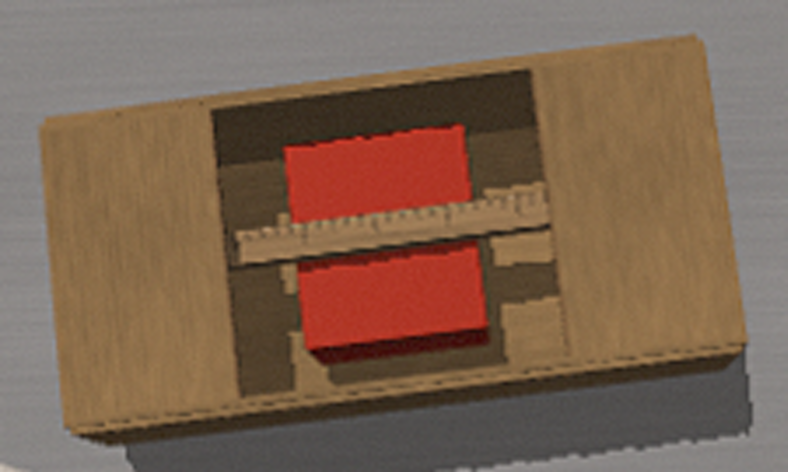

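Run:
```python
from h import *
m=bot.camera_model('top')
f=lambda u,v,z:np.round(at(m,u/3.5+185,v/3.5+135,z)[:2],4)
c=[f(*p,.145) for p in [(40,120),(697,37),(746,342),(68,430)]];print('outer',c,np.mean(c,0))
g=[f(*p,.145) for p in [(213,110),(531,70),(567,355),(240,398)]];print('gap',g,np.mean(g,0))
t=[f(*p,.09) for p in [(285,147),(464,125),(488,328),(306,348)]];print('tea',t,np.mean(t,0))
for a,b in [(c[0],c[1]),(c[3],c[2]),(g[0],g[1]),(g[3],g[2]),(t[0],t[1]),(t[3],t[2])]:
    d=b-a;print(np.linalg.norm(d),np.degrees(np.arctan2(d[0],-d[1])))
r=[f(*p,.11) for p in [(240,232),(548,185),(548,222),(240,260)]];print('ruler',r)
for a,b in [(r[0],r[1]),(r[3],r[2])]:
    d=b-a;print(np.linalg.norm(d),np.degrees(np.arctan2(d[0],-d[1])))
```

```text
outer [array([0.5901, 0.3046]), array([ 0.6325, -0.1476]), array([ 0.4211, -0.1706]), array([0.3753, 0.2832])] [0.50475 0.0674 ]
gap [array([0.5923, 0.1843]), array([ 0.6127, -0.0337]), array([ 0.4159, -0.0516]), array([0.3935, 0.1669])] [0.5036   0.066475]
tea [array([0.5803, 0.1431]), array([0.592 , 0.0145]), array([0.4445, 0.0013]), array([0.4342, 0.1296])] [0.51275  0.072125]
0.4541834431152241 5.356610045588646
0.4561053387102589 5.763091546376798
0.2189524149215989 5.34605483101677
0.21964519116065345 5.853352100625761
0.1291311348978239 5.19844599946998
0.1287127810281481 4.589895424339923
ruler [array([0.5145, 0.1723]), array([ 0.5409, -0.0435]), array([ 0.5145, -0.0427]), array([0.4946, 0.1724])]
0.21740883146735324 6.974651229842958
0.21601856401707703 5.285679443387778
```

Emit:
carry_out([
  [[4, -4, 3, -8, 1], [8, -9, 5, -16, 1], [12, -13, 7, -24, 1], [16, -18, 9, -32, 1], [20, -23, 11, -40, 1], [24, -28, 11, -48, 1], [28, -33, 11, -56, 1], [32, -38, 11, -64, 1], [36, -43, 11, -71, 1], [36, -43, 11, -71, 1]],
])

```text
clock: 1.15
tcp_pos: [0.4539, 0.2374, 0.3276]
tool_rot: [0.742, -0.671, -0.001, 0.001]
contact_force: [1.4, 1.5, 0.0]
opening: 1.0
```

Run:
```python
from h import *
s=bot.observe();print(s['clock'],s['tcp_pos'],s['joint_pos'],s['contact_force'],RR.from_quat(s['tool_rot']).as_matrix().round(3).tolist())
im,m=snap('wrist','w1.png');print(m['position'],m['rotation'])
```

```text
1.15 [0.45387159 0.23740018 0.32760507] [ 7.98430863e-01  1.31391046e-01 -7.16850744e-02 -1.24122170e-03
 -1.36880942e+00 -6.98201758e-01] [1.3817065  1.47097588 0.00777308] [[0.1, -0.995, -0.002], [-0.995, -0.1, 0.0], [-0.0, 0.002, -1.0]]
[0.46440016 0.15350365 0.49034327] [ 0.00850166 -0.15462617  0.98672669 -0.04887638]
```

View pics/w1.png

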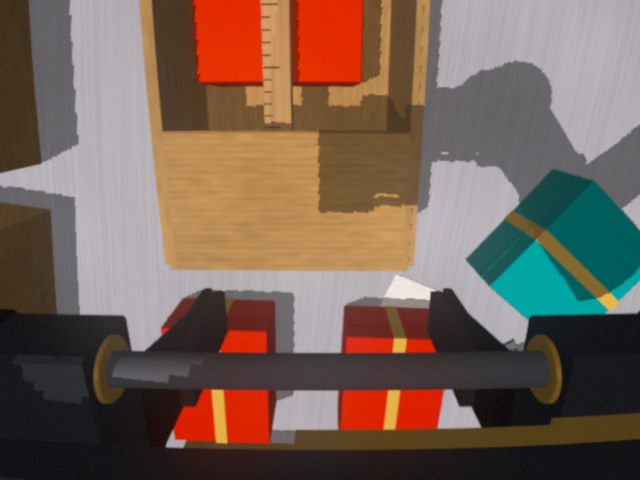

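Run:
```python
from h import *
m=bot.camera_model('wrist')
for p in [(262,5,.11),(289,5,.11),(264,120,.11),(292,120,.11),(160,131,.145),(412,131,.145),(199,82,.09),(361,82,.09),(172,268,.145),(408,268,.145)]:
    print(p,at(m,*p).round(4))
```

```text
(262, 5, 0.11) [0.5279 0.0726 0.11  ]
(289, 5, 0.11) [0.5057 0.0707 0.11  ]
(264, 120, 0.11) [0.5207 0.1654 0.11  ]
(292, 120, 0.11) [0.4962 0.1632 0.11  ]
(160, 131, 0.145) [0.5996 0.1795 0.145 ]
(412, 131, 0.145) [0.3973 0.1611 0.145 ]
(199, 82, 0.09) [0.5844 0.1376 0.09  ]
(361, 82, 0.09) [0.4384 0.1247 0.09  ]
(172, 268, 0.145) [0.5911 0.2978 0.145 ]
(408, 268, 0.145) [0.3829 0.2779 0.145 ]
```

Emit:
carry_out([
  [[1, -4, 0, 0, 1], [2, -8, 0, 0, 1], [3, -11, 0, 0, 1], [3.5, -13, 0, 0, 1], [4, -15, 0, 0, 1], [4, -15, 0, 0, 1], [4, -15, 0, 0, 1], [4, -15, 0, 0, 1], [4, -15, 0, 0, 1], [4, -15, 0, 0, 1]],
])

```text
clock: 2.2
tcp_pos: [0.497, 0.0833, 0.3278]
tool_rot: [0.74, -0.672, 0.001, 0.001]
contact_force: [0.2, -0.3, 0.3]
opening: 0.995
```

Run:
```python
from h import *
s=bot.observe();print(s['clock'],s['tcp_pos'],s['contact_force'],RR.from_quat(s['tool_rot']).as_matrix().round(3).tolist())
im,m=snap('wrist','w2.png');print(m['position'],m['rotation'])
```

```text
2.2 [0.49700054 0.08330497 0.32782948] [ 0.21617408 -0.28356481  0.28422446] [[0.097, -0.995, -0.001], [-0.995, -0.097, -0.003], [0.003, 0.001, -1.0]]
[ 5.07081299e-01 -1.59299380e-04  4.90801713e-01] [ 0.00783148 -0.1532308   0.9870264  -0.04730629]
```

View pics/w2.png

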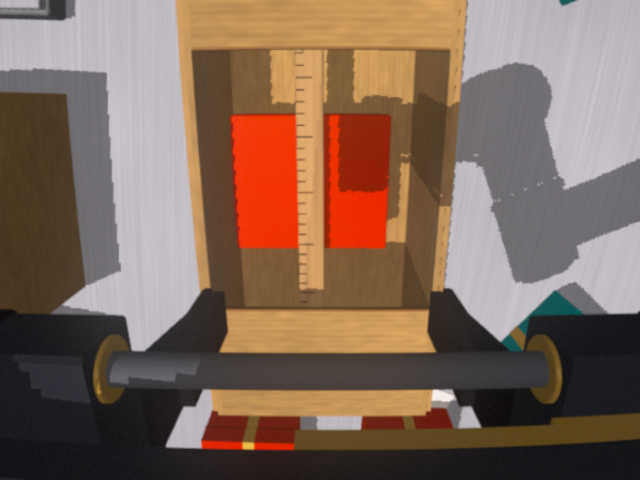

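Run:
```python
from h import *
m=bot.camera_model('wrist')
for p in [(297,60,.11),(322,60,.11),(299,285,.11),(324,285,.11),(193,49,.145),(452,49,.145),(211,307,.145),(438,307,.145),(233,114,.09),(390,114,.09),(239,248,.09),(386,248,.09)]:
    print(p,at(m,*p).round(4))
im=cv2.imread('pics/w2.png');cv2.imwrite('pics/w2c.png',cv2.resize(im[30:330,170:470],None,fx=2,fy=2,interpolation=cv2.INTER_CUBIC))
```

```text
(297, 60, 0.11) [ 0.5357 -0.036   0.11  ]
(322, 60, 0.11) [ 0.5147 -0.038   0.11  ]
(299, 285, 0.11) [0.5181 0.1693 0.11  ]
(324, 285, 0.11) [0.4937 0.1669 0.11  ]
(193, 49, 0.145) [ 0.6136 -0.0342  0.145 ]
(452, 49, 0.145) [ 0.4154 -0.0531  0.145 ]
(211, 307, 0.145) [0.5956 0.1834 0.145 ]
(438, 307, 0.145) [0.3893 0.1637 0.145 ]
(233, 114, 0.09) [0.5923 0.014  0.09  ]
(390, 114, 0.09) [0.4486 0.0005 0.09  ]
(239, 248, 0.09) [0.5819 0.1437 0.09  ]
(386, 248, 0.09) [0.4348 0.1296 0.09  ]
```

View pics/w2c.png

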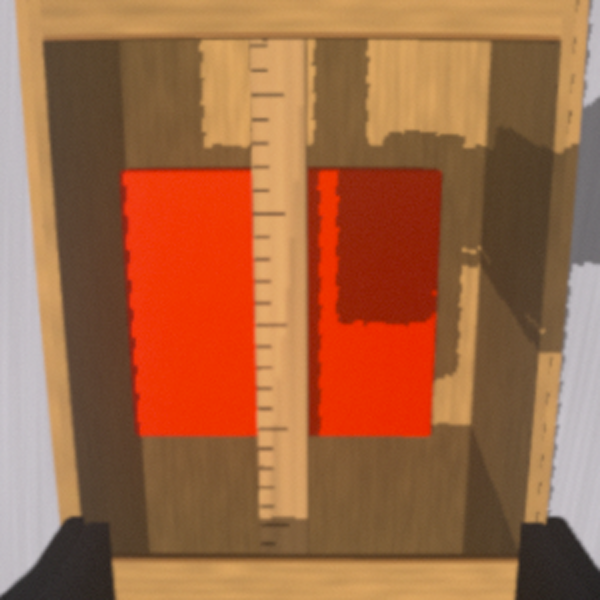

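Run:
```python
from h import *
m=bot.camera_model('wrist')
for r in [77.5,136.5,192.5,244,291.5]:
    p=at(m,308,r,.11)[:2]-[.5035,.065]; print(p@[-.094,.9956], p@[.9956,.094])
```

```text
-0.08941457958380641 0.013410366758012991
-0.03979780069566954 0.013891063320542697
0.01043885435002785 0.01443204318418196
0.060050336064769276 0.015012706860796445
0.1093853729457286 0.015630624798806104
```

Emit:
carry_out([
  [[1, -4, -2, 0, 1], [2, -8, -4, 0, 1], [2.9, -10.1, -7, 0, 1], [2.9, -10.1, -10, 0, 1], [2.9, -10.1, -13, 0, 1], [2.9, -10.1, -16, 0, 1], [2.9, -10.1, -18, 0, 1], [2.9, -10.1, -19, 0, 1], [2.9, -10.1, -19, 0, 1], [2.9, -10.1, -19, 0, 1]],
])

```text
clock: 3.25
tcp_pos: [0.5269, -0.0175, 0.1388]
tool_rot: [0.741, -0.672, 0.001, 0.001]
contact_force: [0.7, -0.4, 0.4]
opening: 1.0
```

Run:
```python
from h import *
s=bot.observe();print(s['clock'],s['tcp_pos'],s['contact_force'],RR.from_quat(s['tool_rot']).as_matrix().round(3).tolist())
im,m=snap('top','t3.png');im,m=snap('wrist','w3.png')
a=cv2.imread('pics/t3.png')[130:280,190:410];cv2.imwrite('pics/t3c.png',cv2.resize(a,None,fx=3,fy=3,interpolation=cv2.INTER_CUBIC))
```

```text
3.25 [ 0.52688835 -0.01753582  0.13879862] [ 0.66933697 -0.35850514  0.41598537] [[0.097, -0.995, 0.001], [-0.995, -0.097, -0.003], [0.003, -0.001, -1.0]]
```

View pics/w3.png

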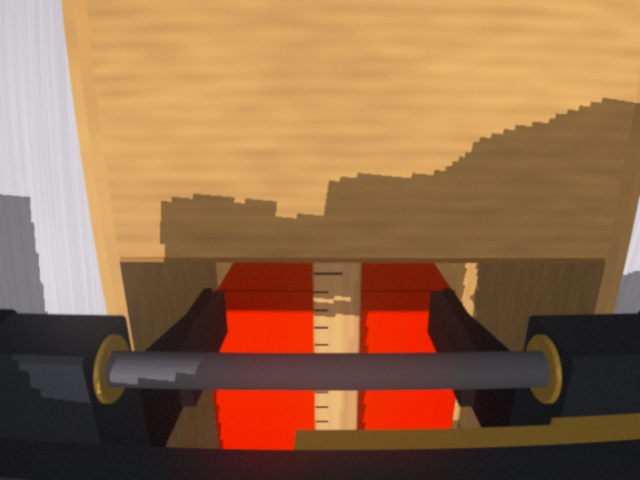

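View pics/t3c.png

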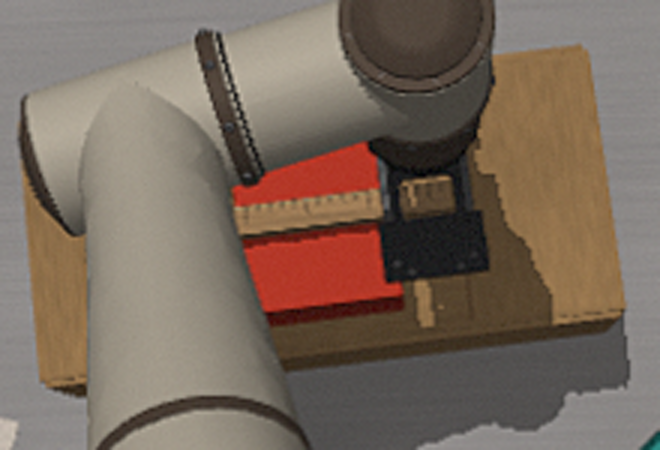

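Emit:
carry_out([
  [[-0.1, -0.1, -1, 0, 1], [-0.1, -0.1, -2, 0, 1], [-0.1, -0.1, -2.8, 0, 1], [-0.1, -0.1, -3.2, 0, 1], [-0.1, -0.1, -3.2, 0, 1], [-0.1, -0.1, -3.2, 0, 0.6], [-0.1, -0.1, -3.2, 0, 0.35], [-0.1, -0.1, -3.2, 0, 0.1], [-0.1, -0.1, -3.2, 0, 0], [-0.1, -0.1, -3.2, 0, 0]],
])

```text
clock: 4.35
tcp_pos: [0.5261, -0.0185, 0.1074]
tool_rot: [0.741, -0.672, 0.002, -0.0]
contact_force: [-0.6, -0.7, -0.3]
opening: 0.629
```

Emit:
carry_out([
  [[0, 0, 0, 0, 0], [0, 0, 0, 0, 0], [0, 0, 0.3, 0, 0], [0, 0, 0.6, 0, 0], [0, 0, 0.9, 0, 0], [0, 0, 1.2, 0, 0], [0, 0, 1.3, 0, 0], [0, 0, 1.4, 0, 0], [0, 0, 1.4, 0, 0], [0, 0, 1.4, 0, 0]],
])

```text
clock: 5.35
tcp_pos: [0.5261, -0.0185, 0.1214]
tool_rot: [0.741, -0.672, 0.002, -0.0]
contact_force: [0.1, -0.4, -0.8]
opening: -0.0
```

Run:
```python
from h import *
s=bot.observe();print(s['clock'],s['tcp_pos'],s['contact_force'],s['ft_torque'],s['opening'])
im,m=snap('scene','s4.png');
a=cv2.imread('pics/s4.png')[180:390,180:410];cv2.imwrite('pics/s4c.png',cv2.resize(a,None,fx=2.8,fy=2.8,interpolation=cv2.INTER_CUBIC))
```

```text
5.35 [ 0.52606161 -0.01848487  0.12137075] [ 0.10378926 -0.43733681 -0.8395367 ] [ 0.09847309  0.02142883 -0.0487916 ] -0.00024864673935621193
```

View pics/s4c.png

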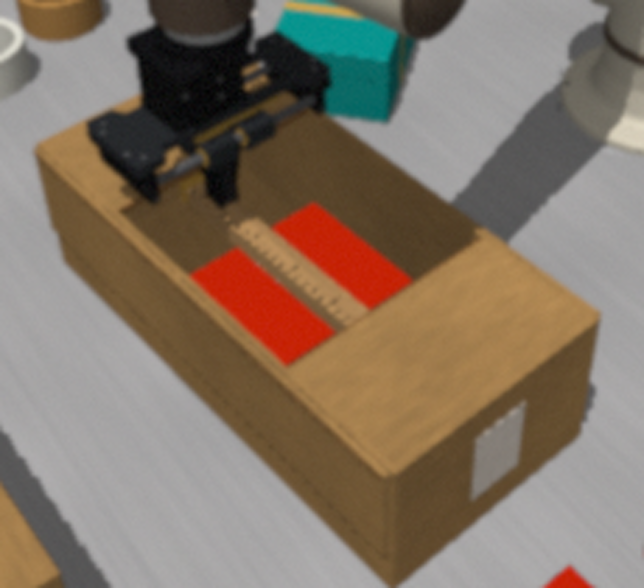

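Run:
```python
from h import *
im,m=snap('wrist','w4.png')
```

```text
(no output)
```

View pics/w4.png

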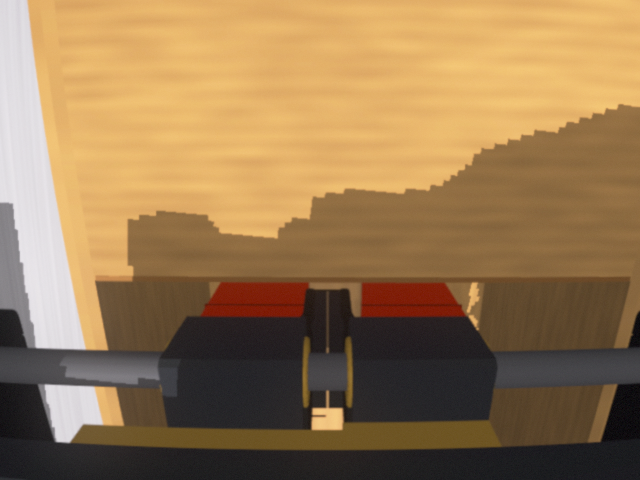

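Emit:
carry_out([
  [[0, 0, 1, 0, 0.1], [0, 0, 1.5, 0, 0.5], [0, 0, 1.5, 0, 1], [0, 0, 1.5, 0, 1], [0, 0, 1.5, 0, 1], [0, 0, 1.5, 0, 1], [0, 0, 1.5, 0, 1], [0, 0, 1.5, 0, 1], [0, 0, 1.5, 0, 1], [0, 0, 1.5, 0, 1]],
])

```text
clock: 6.45
tcp_pos: [0.526, -0.0185, 0.1362]
tool_rot: [0.741, -0.672, 0.002, 0.0]
contact_force: [0.0, -0.3, -0.2]
opening: 0.831
```

Run:
```python
from h import *
s=bot.observe();print(s['clock'],s['tcp_pos'],s['contact_force'],s['ft_torque'],s['opening'])
im,m=snap('wrist','w5.png')
im,m=snap('top','t5.png')
a=cv2.imread('pics/t5.png')[130:280,190:410];cv2.imwrite('pics/t5c.png',cv2.resize(a,None,fx=3,fy=3,interpolation=cv2.INTER_CUBIC))
```

```text
6.45 [ 0.52599858 -0.0185103   0.13623907] [ 0.00784416 -0.27378161 -0.21162769] [ 0.08398951 -0.07161608 -0.00758649] 0.8312329780528472
```

View pics/w5.png

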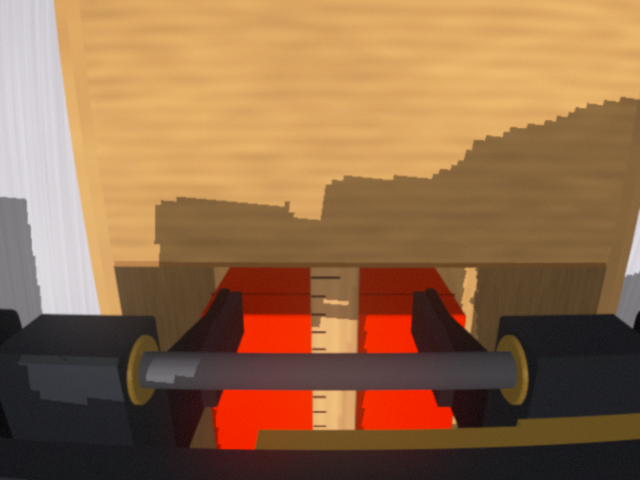

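View pics/t5c.png

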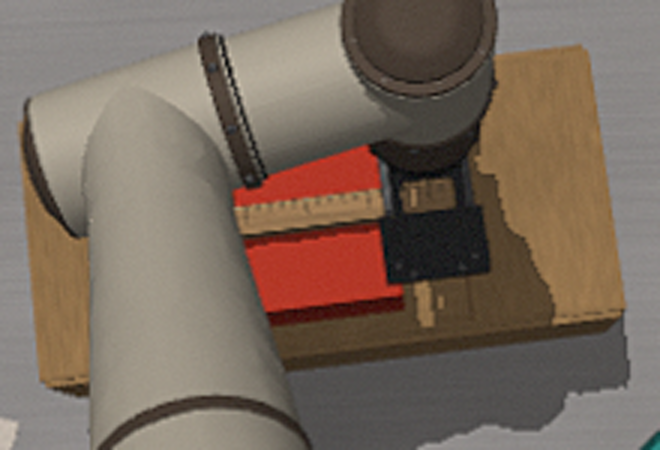

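Emit:
carry_out([
  [[0, 0, -1, 0, 0.7], [0, 0, -2, 0, 0.55], [0, 0, -2.8, 0, 0.55], [0, 0, -3.1, 0, 0.5], [0, 0, -3.1, 0, 0.4], [0, 0, -3.1, 0, 0.2], [0, 0, -3.1, 0, 0], [0, 0, -3.1, 0, 0], [0, 0, -3.1, 0, 0], [0, 0, -3.1, 0, 0]],
])

```text
clock: 7.55
tcp_pos: [0.5261, -0.0185, 0.1056]
tool_rot: [0.741, -0.672, 0.002, -0.0]
contact_force: [-0.5, -0.3, 1.1]
opening: 0.259
```

Emit:
carry_out([
  [[0, 0, 0, 0, 0], [0, 0, 0, 0, 0], [0, 0, 0, 0, 0], [0, 0, 0, 0, 0], [0, 0, 0, 0, 0], [0, 0, 0, 0, 0], [0, 0, 0, 0, 0], [0, 0, 0, 0, 0], [0, 0, 0, 0, 0], [0, 0, 0, 0, 0]],
])

```text
clock: 8.55
tcp_pos: [0.5261, -0.0185, 0.1056]
tool_rot: [0.741, -0.672, 0.002, -0.0]
contact_force: [0.2, -0.7, 0.6]
opening: 0.268
```

Emit:
carry_out([
  [[0, 0, 0.3, 0, 0], [0, 0, 0.6, 0, 0], [0, 0, 0.9, 0, 0], [0, 0, 1.2, 0, 0], [0, 0, 1.4, 0, 0], [0, 0, 1.4, 0, 0], [0, 0, 1.4, 0, 0], [0, 0, 1.4, 0, 0], [0, 0, 1.4, 0, 0], [0, 0, 1.4, 0, 0]],
])

```text
clock: 9.55
tcp_pos: [0.526, -0.0185, 0.1195]
tool_rot: [0.741, -0.672, 0.002, 0.0]
contact_force: [0.3, 0.6, -0.0]
opening: 0.266
```

Run:
```python
from h import *
s=bot.observe();print(s['clock'],s['tcp_pos'],s['contact_force'],s['ft_torque'],s['opening'])
im,m=snap('scene','s6.png');
a=cv2.imread('pics/s6.png')[180:390,180:410];cv2.imwrite('pics/s6c.png',cv2.resize(a,None,fx=2.8,fy=2.8,interpolation=cv2.INTER_CUBIC))
im,m=snap('wrist','w6.png')
```

```text
9.55 [ 0.52603492 -0.01853108  0.11945367] [ 0.25970625  0.56030848 -0.01714289] [-0.03931489 -0.02945619  0.01976876] 0.2660346789593372
```

View pics/s6c.png

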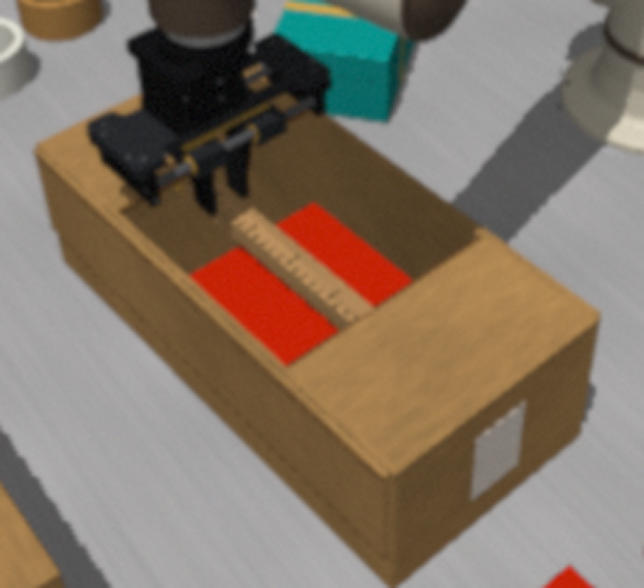

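View pics/w6.png

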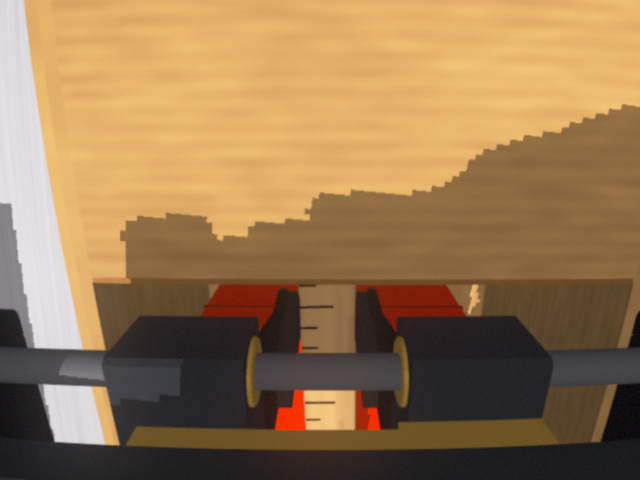

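Run:
```python
from h import *
a=[cv2.resize(cv2.imread(f'pics/{n}.png')[245:300,250:325],None,fx=8,fy=8,interpolation=cv2.INTER_CUBIC)[:, :600] for n in ['scene0','s6']]
# predictions
m=bot.camera_model('scene')
def W(x,y,z): return (.5035+x*.9956-y*.094,.065+x*.094+y*.9956,z)
for k,im in enumerate(a):
    pass
im=a[1].copy()
for tilt,col in [(0,(255,0,0)),(7,(0,255,0))]:
    t=np.radians(tilt)
    for x in (.0025,.0265):
        pts=[]
        for s in np.linspace(0,.19,12):
            y=-.085+s*np.cos(t); z=.124-s*np.sin(t)
            u,v=proj(m,W(x,y,z)); pts.append(((u-250+.5)*8,(v-245+.5)*8))
        cv2.polylines(im,[np.array(pts,np.int32)],False,col,1)
cv2.imwrite('pics/cmp.png',im)
```

```text
(no output)
```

View pics/cmp.png

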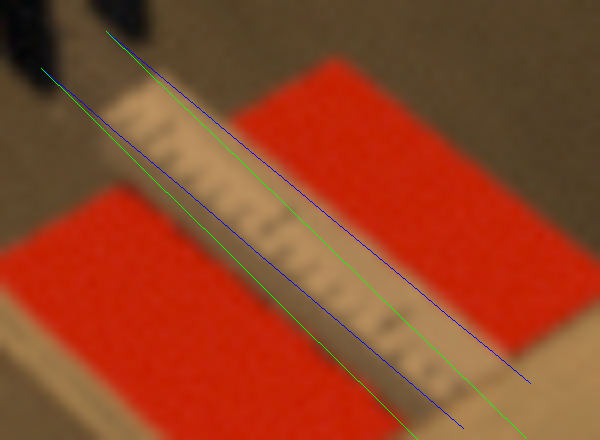

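Emit:
carry_out([
  [[0, 0, -0.5, 0, 0], [0, 0, -1, 0, 0], [0, 0, -1.35, 0, 0], [0, 0, -1.4, 0, 0], [0, 0, -1.4, 0, 0.2], [0, 0, -1.4, 0, 0.4], [0, 0, -1.4, 0, 0.45], [0, 0, -1.2, 0, 0.45], [0, 0, -0.8, 0, 0.45], [0, 0, -0.7, 0, 0.45]],
])

```text
clock: 10.65
tcp_pos: [0.5266, -0.0184, 0.1132]
tool_rot: [0.741, -0.672, 0.002, -0.001]
contact_force: [-1.2, 0.3, 0.1]
opening: 0.445
```

Emit:
carry_out([
  [[0, 0, 0, 0, 0.3], [0, 0, 0, 0, 0], [0, 0, 0, 0, 0], [0, 0, 0, 0, 0], [0, 0, 0, 0, 0], [0, 0, 0, 0, 0], [0, 0, 0.2, 0, 0], [0, 0, 0.5, 0, 0], [0, 0, 0.8, 0, 0], [0, 0, 0.8, 0, 0]],
])

```text
clock: 11.65
tcp_pos: [0.527, -0.0184, 0.1219]
tool_rot: [0.741, -0.672, 0.003, -0.001]
contact_force: [-0.5, -0.3, 0.2]
opening: 0.002
```

Emit:
carry_out([
  [[0, 0, 1, 0, 0.1], [0, 0, 1.5, 0, 0.3], [0, 0, 1.5, 0, 0.6], [0, 0, 1.5, 0, 0.6], [0, 0, 1.5, 0, 0.6], [0, 0, 1.5, 0, 0.6], [0, 0, 1.5, 0, 0.6], [0, 0, 1.5, 0, 0.6], [0, 0, 1.5, 0, 0.6], [0, 0, 1.5, 0, 0.6]],
])

```text
clock: 12.65
tcp_pos: [0.5269, -0.0184, 0.1368]
tool_rot: [0.741, -0.672, 0.003, -0.001]
contact_force: [0.0, 0.0, 1.0]
opening: 0.6
```

Run:
```python
from h import *
s=bot.observe();print(s['clock'],s['tcp_pos'],s['contact_force'],s['ft_torque'],s['opening'])
im,m=snap('wrist','w7.png')
im,m=snap('scene','s7.png')
a=cv2.imread('pics/s7.png')[180:390,180:410];cv2.imwrite('pics/s7c.png',cv2.resize(a,None,fx=2.8,fy=2.8,interpolation=cv2.INTER_CUBIC))
```

```text
12.65 [ 0.52694103 -0.01836801  0.13680527] [0.04802057 0.04950624 1.0430694 ] [ 0.12150013 -0.00340563  0.02212906] 0.5998705022773275
```

View pics/w7.png

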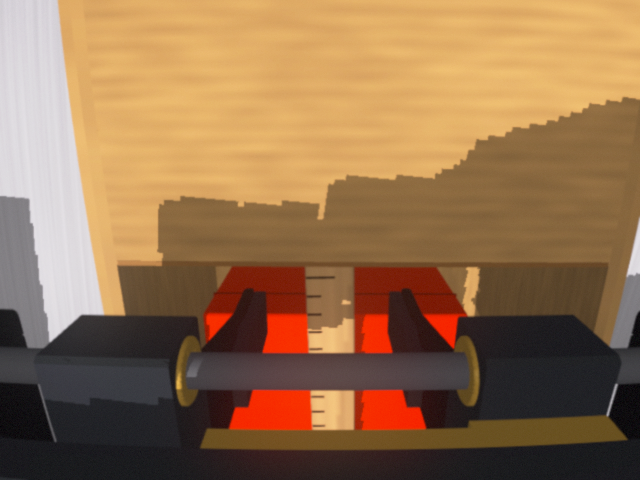

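View pics/s7c.png

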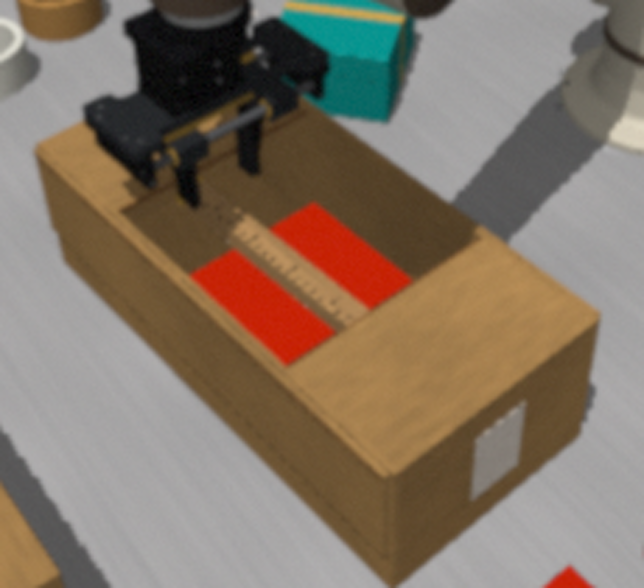

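Emit:
carry_out([
  [[0, 0, -1, 0, 0.5], [0, 0, -2, 0, 0.45], [0, 0, -2.9, 0, 0.45], [0, 0, -3.2, 0, 0.4], [0, 0, -3.2, 0, 0.3], [0, 0, -3.2, 0, 0.1], [0, 0, -3.2, 0, 0], [0, 0, -3.2, 0, 0], [0, 0, -3.2, 0, 0], [0, 0, -3.2, 0, 0]],
])

```text
clock: 13.75
tcp_pos: [0.5271, -0.0183, 0.105]
tool_rot: [0.741, -0.672, 0.003, -0.001]
contact_force: [0.5, -1.2, -0.2]
opening: 0.265
```

Emit:
carry_out([
  [[0, 0, 0, 0, 0], [0, 0, 0, 0, 0], [0, 0, 0.5, 0, 0], [0, 0, 1, 0, 0], [0, 0, 1.5, 0, 0], [0, 0, 1.5, 0, 0], [-0.1, 1, 1.5, 0, 0], [-0.2, 2, 1.5, 0, 0], [-0.3, 3, 1.5, 0, 0], [-0.4, 4, 1.5, 0, 0]],
])

```text
clock: 14.75
tcp_pos: [0.5229, 0.0228, 0.1198]
tool_rot: [0.741, -0.672, 0.003, -0.001]
contact_force: [-0.0, 0.0, -0.9]
opening: 0.264
```

Run:
```python
from h import *
s=bot.observe();print(s['clock'],s['tcp_pos'],s['contact_force'],s['ft_torque'],s['opening'])
im,m=snap('scene','s8.png')
a=cv2.imread('pics/s8.png')[180:390,180:410];cv2.imwrite('pics/s8c.png',cv2.resize(a,None,fx=2.8,fy=2.8,interpolation=cv2.INTER_CUBIC))
```

```text
14.75 [0.52289239 0.02280799 0.11984991] [-0.01581543  0.04461013 -0.92869241] [ 0.01815208 -0.0415763  -0.06384577] 0.26381886737423543
```

View pics/s8c.png

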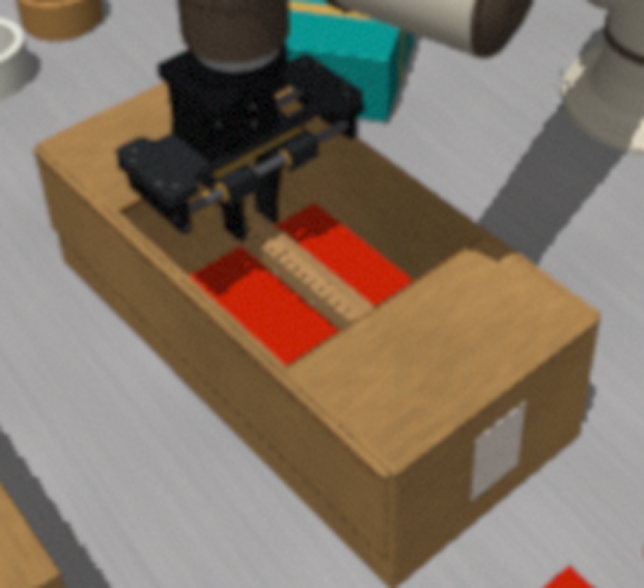

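Emit:
carry_out([
  [[0, 0, -0.3, 0, 0], [0, 0, -0.55, 0, 0], [0, 0, -0.55, 0, 0], [0, 0, -0.55, 0, 0.27], [0, 0, -0.55, 0, 0.3], [0, 0, -0.55, 0, 0.35], [0, 0, -0.55, 0, 0.5], [0, 0, -0.55, 0, 0.7], [0, 0, 0.5, 0, 0.9], [0, 0, 2, 0, 1]],
])

```text
clock: 15.8
tcp_pos: [0.5226, 0.0236, 0.1401]
tool_rot: [0.741, -0.671, 0.002, -0.001]
contact_force: [-0.1, -0.0, -0.4]
opening: 0.63
```

Emit:
carry_out([
  [[0, 0, 2, 0, 1], [0, 1, 4, 0, 1], [-0.1, 2, 6, 0, 1], [-0.2, 3, 8, 0, 1], [-0.3, 4, 10, 0, 1], [-0.5, 6, 11, 0, 1], [-0.7, 8, 11, 0, 1], [-0.9, 10, 11, 0, 1], [-1, 12, 11, 0, 1], [-1.1, 12, 11, 0, 1]],
])

```text
clock: 16.8
tcp_pos: [0.5117, 0.1453, 0.251]
tool_rot: [0.742, -0.67, 0.002, -0.001]
contact_force: [1.0, -1.3, -0.5]
opening: 0.998
```

Run:
```python
from h import *
s=bot.observe();print(s['clock'],s['tcp_pos'],s['contact_force'],s['ft_torque'],s['opening'])
im,m=snap('wrist','w9.png');print(m['position'])
import json;json.dump({k:np.array(v).tolist() for k,v in m.items()},open('w9.json','w'))
a=cv2.imread('pics/w9.png');cv2.imwrite('pics/w9c.png',cv2.resize(a[0:300,150:500],None,fx=2,fy=2,interpolation=cv2.INTER_CUBIC))
```

```text
16.8 [0.51171531 0.14534764 0.25098517] [ 1.04039308 -1.27627158 -0.53530981] [0.08151297 0.02742792 0.03199004] 0.9984892461274542
[0.52118027 0.06168926 0.41387195]
```

View pics/w9c.png

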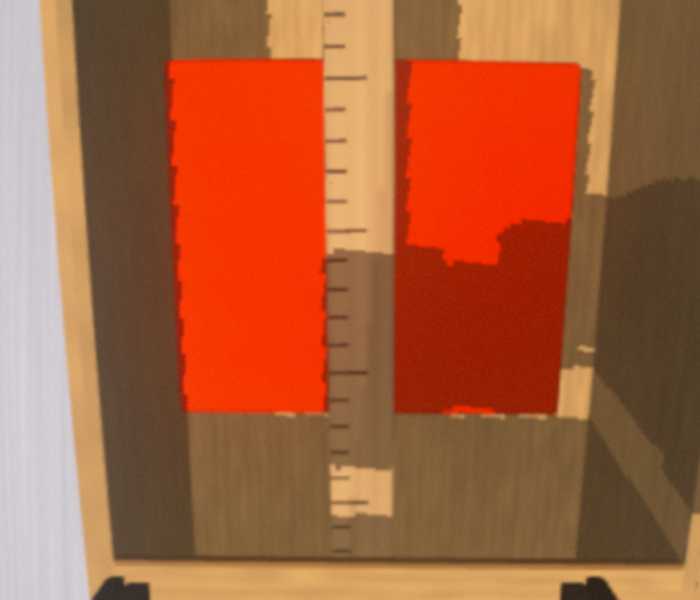

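Run:
```python
from h import *
import json
m=json.load(open('w9.json'))
C=np.array([.5035,.065])
def cf(u,v,z):
    p=at(m,150+u/2,v/2,z)[:2]; q=p-C; return p.round(4),np.round([q@[.9956,.094],q@[-.094,.9956]],4)
for n,u,v,z in [('M',360,78,.11),('M',360,231,.11),('M',360,373,.11),('M',360,502,.11),('el',324,78,.11),('er',393,78,.11),('el',330,500,.11),('er',392,500,.11),('tea',168,60,.09),('tea',580,65,.09),('tea',183,411,.09),('tea',556,413,.09),('gap',114,560,.145),('gap',686,562,.145)]: print(n,*cf(u,v,z))
```

```text
M [0.5252 0.0182] [ 0.0172 -0.0486]
M [0.5201 0.0679] [0.0168 0.0013]
M [0.515  0.1176] [0.0164 0.0513]
M [0.5099 0.167 ] [0.016 0.101]
el [0.5372 0.0194] [ 0.0292 -0.0486]
er [0.5143 0.0171] [ 0.0062 -0.0487]
el [0.5214 0.1674] [0.0274 0.1002]
er [0.4979 0.165 ] [0.0038 0.1001]
tea [0.5941 0.0156] [ 0.0856 -0.0577]
tea [0.4481 0.0024] [-0.061  -0.0572]
tea [0.5825 0.1433] [0.086  0.0705]
tea [0.4361 0.1291] [-0.0611  0.0702]
gap [0.5942 0.185 ] [0.1016 0.1109]
gap [0.3957 0.1654] [-0.0979  0.1101]
```

Emit:
carry_out([
  [[0, 0.4, -2, 0, 1], [-0.1, 0.8, -5, 0, 0.8], [-0.1, 0.8, -8, 0, 0.6], [-0.1, 0.8, -11, 0, 0.55], [-0.1, 0.8, -12.5, 0, 0.55], [-0.1, 0.8, -13.5, 0, 0.55], [-0.1, 0.8, -14.2, 0, 0.55], [-0.1, 0.8, -14.4, 0, 0.5], [-0.1, 0.8, -14.4, 0, 0.45], [-0.1, 0.8, -14.4, 0, 0.4]],
])

```text
clock: 17.85
tcp_pos: [0.511, 0.1526, 0.1077]
tool_rot: [0.742, -0.671, 0.003, -0.002]
contact_force: [-0.8, 0.2, -0.1]
opening: 0.44
```

Emit:
carry_out([
  [[0, 0, 0, 0, 0.3], [0, 0, 0, 0, 0.1], [0, 0, 0, 0, 0], [0, 0, 0, 0, 0], [0, 0, 0, 0, 0], [0, 0, 0, 0, 0], [0, 0, 0, 0, 0], [0, 0, 0, 0, 0], [0, 0, 0, 0, 0], [0, 0, 0, 0, 0]],
])

```text
clock: 18.85
tcp_pos: [0.5127, 0.1554, 0.1114]
tool_rot: [0.742, -0.67, 0.003, -0.006]
contact_force: [-6.8, 6.1, 16.2]
opening: 0.015
```

Run:
```python
from h import *
s=bot.observe();print(s['clock'],s['tcp_pos'],s['contact_force'],s['ft_torque'],s['opening'])
im,m=snap('wrist','w10.png')
im,m=snap('scene','s10.png')
a=cv2.imread('pics/s10.png')[180:390,180:410];cv2.imwrite('pics/s10c.png',cv2.resize(a,None,fx=2.8,fy=2.8,interpolation=cv2.INTER_CUBIC))
```

```text
18.85 [0.51265221 0.15538974 0.11142624] [-6.78286581  6.10382219 16.19148617] [2.02066396 2.02551981 0.02907261] 0.01523521174130584
```

View pics/w10.png

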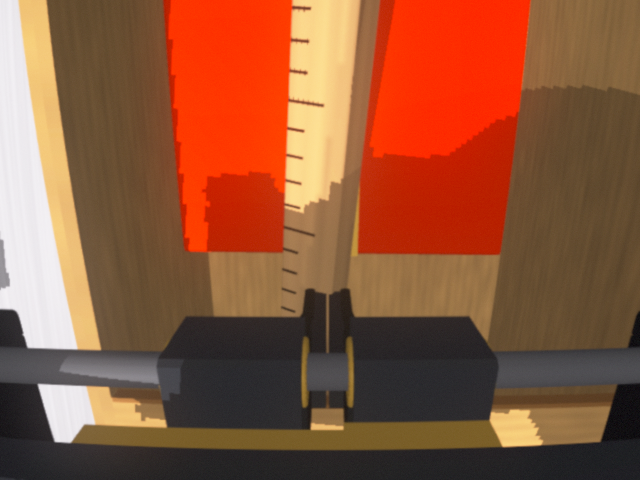

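View pics/s10c.png

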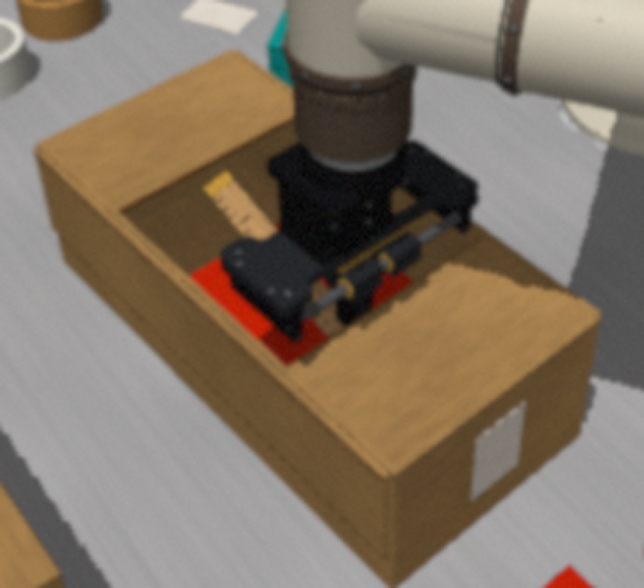

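Emit:
carry_out([
  [[-0.1, -0.2, 0.2, 0, 0], [-0.1, -0.2, 0.4, 0, 0], [-0.1, -0.2, 0.7, 0, 0], [-0.1, -0.2, 1, 0, 0], [-0.1, -0.2, 1.3, 0, 0], [-0.1, -0.2, 1.6, 0, 0], [-0.1, -0.2, 1.9, 0, 0], [-0.1, -0.2, 2.2, 0, 0], [-0.1, -0.2, 2.5, 0, 0], [-0.1, -0.2, 3, 0, 0]],
])

```text
clock: 19.95
tcp_pos: [0.5115, 0.1533, 0.1415]
tool_rot: [0.742, -0.67, 0.003, -0.005]
contact_force: [0.0, 0.0, -0.7]
opening: 0.005
```

Emit:
carry_out([
  [[0, 0, 3, 0, 0.3], [0, -2, 6, 0, 1], [0, -4, 9, 0, 1], [0.1, -6, 11, 0, 1], [0.2, -8, 11, 0, 1], [0.3, -10, 11, 0, 1], [0.4, -11, 11, 0, 1], [0.5, -11, 11, 0, 1], [0.6, -11, 11, 0, 1], [0.6, -11, 11, 0, 1]],
])

```text
clock: 20.95
tcp_pos: [0.5176, 0.0439, 0.2513]
tool_rot: [0.743, -0.67, 0.003, -0.005]
contact_force: [0.3, 0.0, -0.3]
opening: 0.834
```

Run:
```python
from h import *
s=bot.observe();print(s['clock'],s['tcp_pos'],s['contact_force'],s['ft_torque'],s['opening'])
im,m=snap('wrist','w11.png');print(m['position'])
import json;json.dump({k:np.array(v).tolist() for k,v in m.items()},open('w11.json','w'))
a=cv2.imread('pics/w11.png');cv2.imwrite('pics/w11c.png',cv2.resize(a[0:300,150:500],None,fx=2,fy=2,interpolation=cv2.INTER_CUBIC))
```

```text
20.95 [0.51764256 0.04393244 0.2513382 ] [ 0.25866714  0.03093332 -0.3156465 ] [0.0370261  0.0165545  0.02030619] 0.834057500341253
[ 0.52628147 -0.04048699  0.4138711 ]
```

View pics/w11c.png

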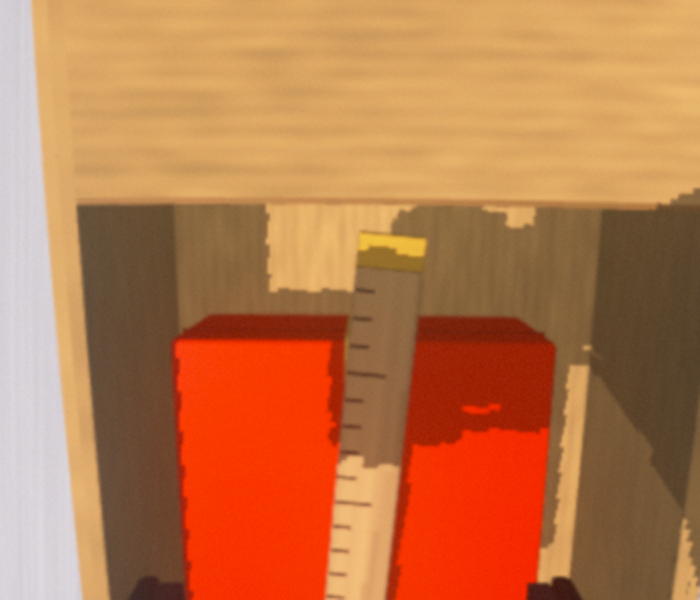

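Run:
```python
from h import *
import json
m=json.load(open('w11.json'))
C=np.array([.5035,.065])
def cf(u,v,z):
    p=at(m,150+u/2,v/2,z)[:2]; q=p-C; return p.round(4),np.round([q@[.9956,.094],q@[-.094,.9956]],4)
for n,u,v,z in [('Bl',359,233,.11),('Br',427,240,.11),('M',350,375,.11),('M',340,503,.11),('el',348,373,.11),('er',412,380,.11),('el',330,560,.11),('er',393,560,.11),('tea',176,340,.09),('tea',554,346,.09),('gap',78,205,.145),('gap',660,207,.145)]: print(n,*cf(u,v,z))
print(np.degrees(np.arctan2(*RR.from_quat(bot.observe()['tool_rot']).as_matrix()[[1,0],1])))
```

```text
Bl [ 0.5273 -0.0322] [ 0.0146 -0.099 ]
Br [ 0.5035 -0.0323] [-0.0091 -0.0969]
M [0.5254 0.018 ] [ 0.0174 -0.0488]
M [0.5242 0.0676] [0.0209 0.0006]
el [0.5262 0.0174] [ 0.0181 -0.0496]
er [0.5027 0.0175] [-0.0052 -0.0472]
el [0.5258 0.0915] [0.0247 0.0243]
er [0.5013 0.0889] [0.0001 0.024 ]
tea [0.5935 0.0151] [ 0.0849 -0.0581]
tea [0.4484 0.0022] [-0.0608 -0.0573]
gap [ 0.6145 -0.0333] [ 0.1013 -0.1083]
gap [ 0.4361 -0.0512] [-0.0781 -0.1093]
-174.08369549620411
```

Emit:
carry_out([
  [[0, -3, -1, -3, 0.9], [-0.2, -6.1, -3, -5, 0.7], [-0.2, -6.1, -7, -5, 0.6], [-0.2, -6.1, -11, -5, 0.55], [-0.2, -6.1, -13.5, -5, 0.55], [-0.2, -6.1, -14.5, -5, 0.55], [-0.2, -6.1, -14.8, -5, 0.5], [-0.2, -6.1, -14.8, -5, 0.5], [-0.2, -6.1, -14.8, -5, 0.4], [-0.2, -6.1, -14.8, -5, 0.3]],
])

```text
clock: 22.0
tcp_pos: [0.5165, -0.0167, 0.1047]
tool_rot: [0.713, -0.701, 0.004, -0.006]
contact_force: [-0.6, -0.5, -0.2]
opening: 0.397
```

Emit:
carry_out([
  [[0, 0, 0, 0, 0], [0, 0, 0, 0, 0], [0, 0, 0, 0, 0], [0, 0, 0, 0, 0], [0, 0, 0.4, 0, 0], [0, 0, 0.8, 0, 0], [0, 0, 1.2, 0, 0], [0, 0, 1.5, 0, 0], [0, 0, 1.5, 0, 0], [0, 0, 1.5, 0, 0]],
])

```text
clock: 23.0
tcp_pos: [0.5163, -0.0167, 0.1196]
tool_rot: [0.713, -0.701, 0.004, -0.006]
contact_force: [-0.3, 0.3, -1.5]
opening: 0.267
```

Run:
```python
from h import *
s=bot.observe();print(s['clock'],s['tcp_pos'],s['contact_force'],s['ft_torque'],s['opening'])
im,m=snap('scene','s12.png')
a=cv2.imread('pics/s12.png')[180:390,180:410];cv2.imwrite('pics/s12c.png',cv2.resize(a,None,fx=2.8,fy=2.8,interpolation=cv2.INTER_CUBIC))
```

```text
23.0 [ 0.51631393 -0.01674861  0.11955101] [-0.26797567  0.26283506 -1.4703604 ] [-0.13538363  0.0076621  -0.01144372] 0.2668602780833551
```

View pics/s12c.png

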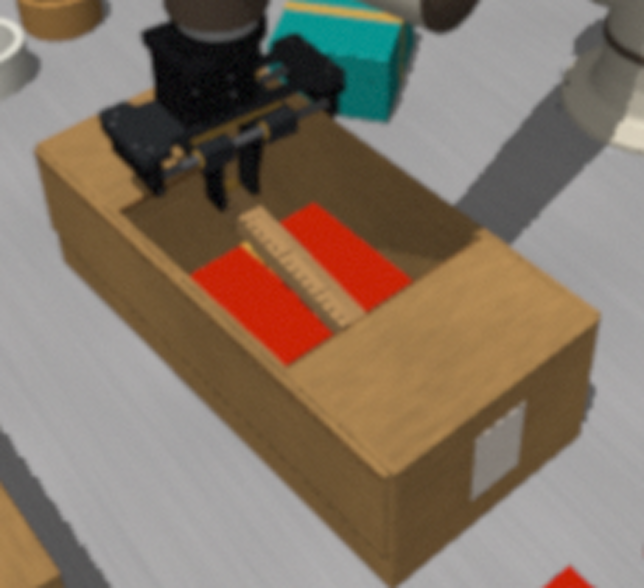

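Emit:
carry_out([
  [[0, 0, 0, 0, 0.18], [0, 0, 0, 0, 0.2], [0, 0, 0, 0, 0.21], [0, 0, 0, 0, 0.22], [0, 0, 0, 0, 0.23], [0, 0, 0, 0, 0.235], [0, 0, 0, 0, 0.24], [0, 0, 0, 0, 0.245], [0, 0, 0, 0, 0.25], [0, 0, 0, 0, 0.25]],
])

```text
clock: 24.05
tcp_pos: [0.5162, -0.0168, 0.1195]
tool_rot: [0.713, -0.701, 0.004, -0.006]
contact_force: [-0.7, 0.1, -2.0]
opening: 0.265
```

Run:
```python
from h import *
s=bot.observe();print(s['clock'],s['tcp_pos'],s['contact_force'],s['ft_torque'],s['opening'])
```

```text
24.05 [ 0.51623274 -0.01678585  0.11945834] [-0.74092991  0.11896876 -1.98863924] [-0.095859   -0.06621467 -0.01175815] 0.2648179449625137
```

Emit:
carry_out([
  [[0, 0, 0, 0, 0.255], [0, 0, 0, 0, 0.257], [0, 0, 0, 0, 0.259], [0, 0, 0, 0, 0.261], [0, 0, 0, 0, 0.263], [0, 0, 0, 0, 0.265], [0, 0, 0, 0, 0.266], [0, 0, 0, 0, 0.267], [0, 0, 0, 0, 0.268], [0, 0, 0, 0, 0.268]],
])

```text
clock: 25.05
tcp_pos: [0.5163, -0.0168, 0.1195]
tool_rot: [0.713, -0.701, 0.004, -0.006]
contact_force: [-0.1, 0.5, -0.8]
opening: 0.27
```

Run:
```python
from h import *
s=bot.observe();print(s['clock'],s['tcp_pos'],s['contact_force'],s['ft_torque'],s['opening'])
im,m=snap('scene','s13.png')
a=cv2.imread('pics/s13.png')[180:390,180:410];cv2.imwrite('pics/s13c.png',cv2.resize(a,None,fx=2.8,fy=2.8,interpolation=cv2.INTER_CUBIC))
```

```text
25.05 [ 0.5162966  -0.01677635  0.11952343] [-0.07430696  0.48917906 -0.82738824] [ 0.0030535   0.0232452  -0.00094594] 0.26980601712875135
```

View pics/s13c.png

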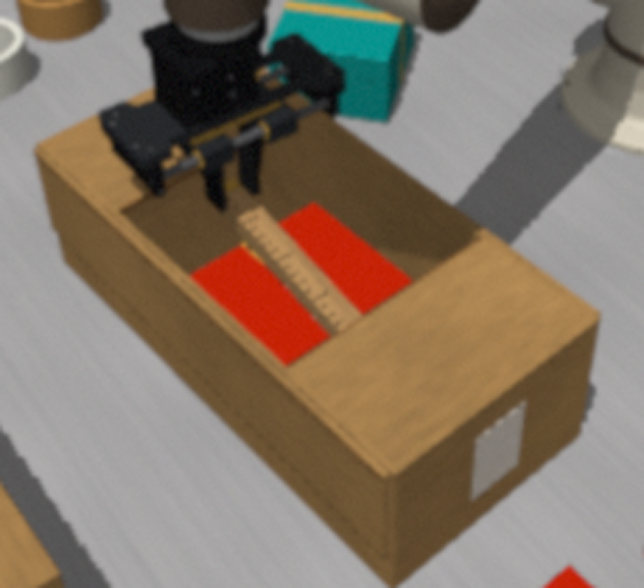

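Emit:
carry_out([
  [[0, 0, 0, 0, 0.22], [0, 0, 0, 0, 0.22], [0, 0, 0.6, 0, 0.23], [0, 0, 1.2, 0, 0.24], [0, 0, 1.8, 0, 0.25], [0, 0, 2.3, 0, 0.255], [0, 0, 2.5, 0, 0.258], [0, 0, 2.5, 0, 0.261], [0, 0, 2.5, 0, 0.264], [0, 0, 2.5, 0, 0.266]],
])

```text
clock: 26.1
tcp_pos: [0.5162, -0.0168, 0.1443]
tool_rot: [0.713, -0.701, 0.004, -0.006]
contact_force: [0.3, -0.6, -0.5]
opening: 0.269
```

Run:
```python
from h import *
s=bot.observe();print(s['clock'],s['tcp_pos'],s['contact_force'],s['ft_torque'],s['opening'])
im,m=snap('scene','s14.png')
a=cv2.imread('pics/s14.png')[180:390,180:410];cv2.imwrite('pics/s14c.png',cv2.resize(a,None,fx=2.8,fy=2.8,interpolation=cv2.INTER_CUBIC))
```

```text
26.1 [ 0.51618834 -0.01676653  0.14433324] [ 0.26838006 -0.55992246 -0.51034441] [ 0.06463324  0.00454619 -0.00333183] 0.2692708268152113
```

View pics/s14c.png

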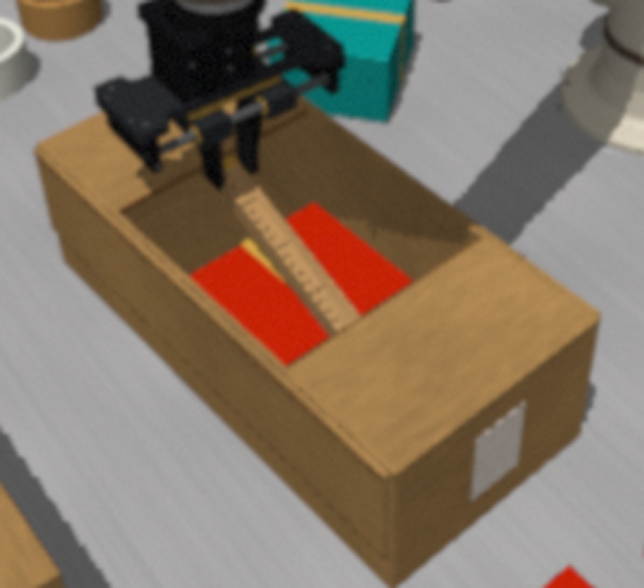

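Emit:
carry_out([
  [[0, 0, 0, 0, 0.22], [0, 0, 0, 0, 0.22], [0, 0, 0.8, 0, 0.23], [0, 0, 1.6, 0, 0.24], [0, 0, 2.4, 0, 0.25], [0, 0, 3.2, 0, 0.255], [0, 0, 3.5, 0, 0.258], [0, 0, 3.5, 0, 0.261], [0, 0, 3.5, 0, 0.264], [0, 0, 3.5, 0, 0.266]],
])

```text
clock: 27.15
tcp_pos: [0.5161, -0.0168, 0.1791]
tool_rot: [0.713, -0.701, 0.004, -0.006]
contact_force: [0.9, -0.7, -0.9]
opening: 0.27
```

Emit:
carry_out([
  [[0, 0, 0, 0, 0.2], [0, 0, 0, 0, 0], [0, 0, 0, 0, 0], [0, 0, 0.4, 0, 0], [0, 0, 0.8, 0, 0], [0, 0, 1.2, 0, 0], [0, 0, 1.6, 0, 0], [0, 0, 2, 0, 0], [0, 0, 2, 0, 0], [0, 0, 2, 0, 0]],
])

```text
clock: 28.15
tcp_pos: [0.516, -0.0168, 0.1991]
tool_rot: [0.713, -0.701, 0.004, -0.006]
contact_force: [-0.6, -0.2, -1.0]
opening: 0.259
```

Run:
```python
from h import *
s=bot.observe();print(s['clock'],s['tcp_pos'],s['contact_force'],s['ft_torque'],s['opening'])
im,m=snap('scene','s15.png')
a=cv2.imread('pics/s15.png')[150:390,180:410];cv2.imwrite('pics/s15c.png',cv2.resize(a,None,fx=2.5,fy=2.5,interpolation=cv2.INTER_CUBIC))
```

```text
28.15 [ 0.51602136 -0.01676605  0.1991406 ] [-0.59392634 -0.16167153 -0.97548594] [-0.08265515 -0.04544353  0.02064381] 0.2588532851212668
```

View pics/s15c.png

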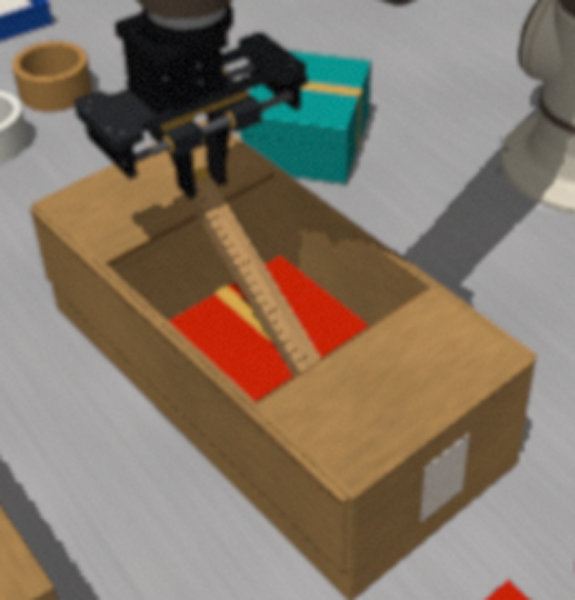

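Emit:
carry_out([
  [[0, -1, 0.6, 0, 0], [0, -2.2, 1.2, 0, 0], [0, -3.5, 1.9, 0, 0], [0, -5, 2.6, 0, 0], [0.1, -6.5, 3.4, 0, 0], [0.1, -8, 4.2, 0, 0], [0.2, -9.5, 4.9, 0, 0], [0.2, -10.5, 5.5, 0, 0], [0.2, -11, 5.7, 0, 0], [0.2, -11, 5.7, 0, 0]],
])

```text
clock: 29.2
tcp_pos: [0.5179, -0.1276, 0.2563]
tool_rot: [0.712, -0.702, 0.004, -0.006]
contact_force: [-0.5, 0.1, -1.0]
opening: 0.258
```

Run:
```python
from h import *
s=bot.observe();print(s['clock'],s['tcp_pos'],s['contact_force'],s['ft_torque'],s['opening'])
im,m=snap('scene','s16.png')
a=cv2.imread('pics/s16.png')[130:390,160:410];cv2.imwrite('pics/s16c.png',cv2.resize(a,None,fx=2.3,fy=2.3,interpolation=cv2.INTER_CUBIC))
```

```text
29.2 [ 0.51794306 -0.12761161  0.25632268] [-0.4737943   0.09103849 -0.98266971] [-0.07710713 -0.00818133  0.00677039] 0.2579562785421328
```

View pics/s16c.png

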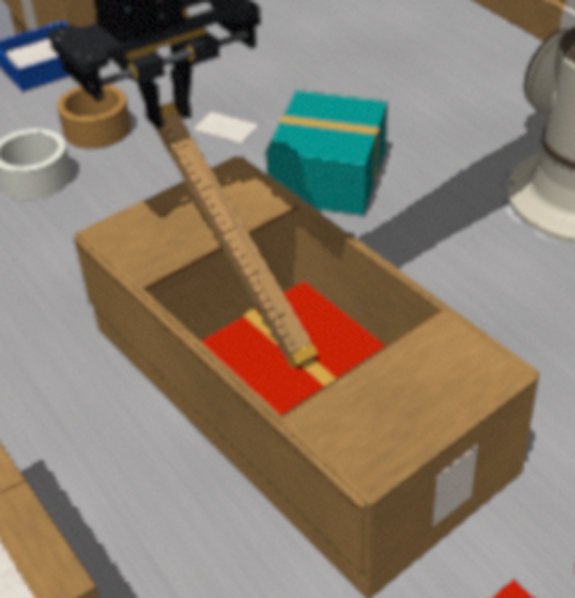

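Emit:
carry_out([
  [[0, 0, 2, 0, 0], [0, 0, 4.5, 0, 0], [0, 0, 7, 0, 0], [0, 0.5, 8, 0, 0], [0, 2.5, 8, 0, 0], [0, 5, 8, 0, 0], [0, 8, 8, 0, 0], [0, 11, 8, 0, 0], [0, 13, 8, 0, 0], [0, 13.3, 8, 0, 0]],
])

```text
clock: 30.25
tcp_pos: [0.5172, 0.0085, 0.3347]
tool_rot: [0.714, -0.7, 0.003, -0.005]
contact_force: [-0.2, -0.3, -0.9]
opening: 0.256
```

Run:
```python
from h import *
s=bot.observe();print(s['clock'],s['tcp_pos'],s['contact_force'],s['ft_torque'],s['opening'])
im,m=snap('scene','s17.png')
a=cv2.imread('pics/s17.png')[100:390,120:420];cv2.imwrite('pics/s17c.png',cv2.resize(a,None,fx=2,fy=2,interpolation=cv2.INTER_CUBIC))
```

```text
30.25 [0.51715151 0.00848249 0.33471665] [-0.20496764 -0.29992968 -0.87359543] [ 0.08232144 -0.01726681 -0.00080291] 0.25621416606780784
```

View pics/s17c.png

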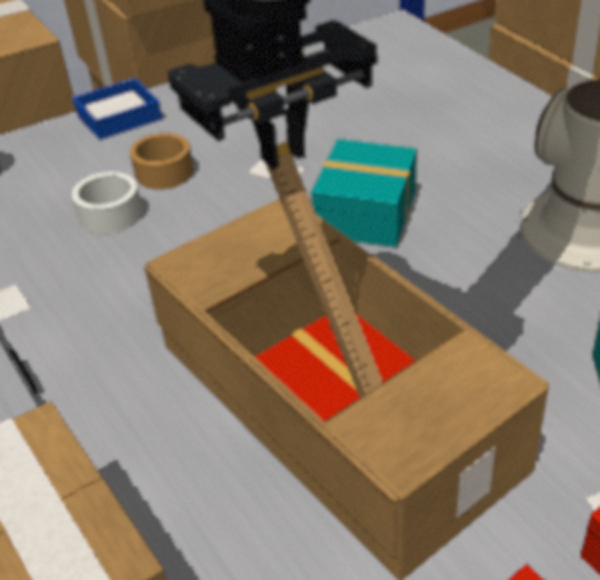

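Run:
```python
from h import *
m=bot.camera_model('scene')
t=np.array([.5172,.0085,.3300])
im=cv2.imread('pics/s17.png')
for tilt,c in [(25,(255,0,0)),(35,(0,255,0)),(45,(0,0,255)),(55,(255,255,0))]:
    a=np.radians(tilt); 
    P=[t+np.array([-.016*np.cos(a)*s,np.cos(a)*s,-np.sin(a)*s]) for s in np.linspace(-.015,.285,20)]
    pts=np.array([[(u-120)*2+1,(v-100)*2+1] for u,v in (proj(m,p) for p in P)],np.int32)
    b=cv2.resize(im[100:390,120:420],None,fx=2,fy=2) if tilt==25 else b
    cv2.polylines(b,[pts],False,c,1)
cv2.imwrite('pics/s17d.png',b)
```

```text
(no output)
```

View pics/s17d.png

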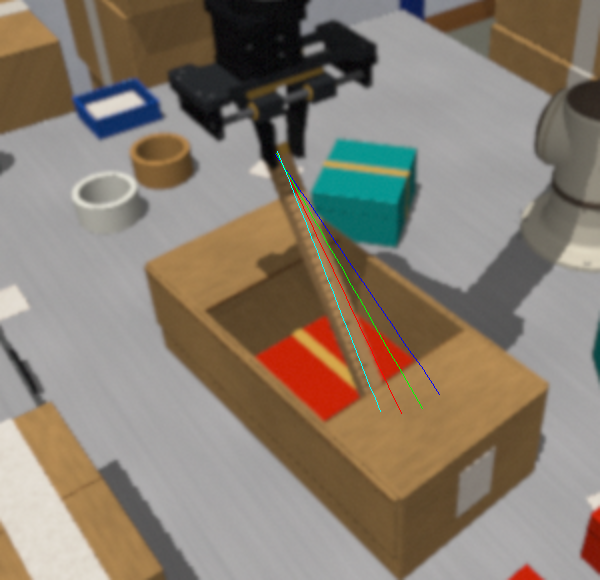

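Emit:
carry_out([
  [[0, -0.8, 0, 0, 0], [0, -1.8, 0, 0, 0], [0, -2.6, 0.4, 0, 0], [0, -3, 1.2, 0, 0], [0, -3, 2.4, 0, 0], [0, -3, 3.8, 0, 0], [0, -3, 5.2, 0, 0], [0, -3, 6.6, 0, 0], [0, -3, 7.8, 0, 0], [0, -3, 8.4, 0, 0]],
])

```text
clock: 31.3
tcp_pos: [0.5177, -0.0224, 0.421]
tool_rot: [0.713, -0.701, 0.004, -0.006]
contact_force: [0.5, -0.6, -0.7]
opening: 0.255
```

Emit:
carry_out([
  [[0, 0.4, 0.2, 0, 0], [0, 1.2, 0.2, 0, 0], [0, 2.4, 0.2, 0, 0], [0, 3.8, 0.2, 0, 0], [0, 5.4, 0.2, 0, 0], [0, 7, 0.2, 0, 0], [0, 8.6, 0.2, 0, 0], [0, 9.8, 0.2, 0, 0], [0, 10.6, 0.2, 0, 0], [0, 11, 0.2, 0, 0]],
])

```text
clock: 32.3
tcp_pos: [0.5176, 0.0886, 0.4228]
tool_rot: [0.714, -0.7, 0.004, -0.006]
contact_force: [-0.3, 0.7, -1.9]
opening: 0.26
```

```bash
cat > ov.py <<'E'
from h import *
import sys
def ov(name,tilts,yaw=.016,dz=-.0047):
    s=bot.observe();print(s['clock'],s['tcp_pos'],s['contact_force'],s['ft_torque'],s['opening'])
    im,m=snap('scene',name+'.png'); im=cv2.imread('pics/'+name+'.png')
    b=cv2.resize(im[60:400,120:440],None,fx=1.8,fy=1.8,interpolation=cv2.INTER_CUBIC)
    t=s['tcp_pos']+[0,0,dz]
    for k,tilt in enumerate(tilts):
        a=np.radians(tilt)
        P=[t+np.array([-yaw*np.cos(a)*q,np.cos(a)*q,-np.sin(a)*q]) for q in np.linspace(.02,.285,20)]
        pts=np.array([[(u-120)*1.8+1,(v-60)*1.8+1] for u,v in (proj(m,p) for p in P)],np.int32)
        cv2.polylines(b,[pts],False,[(255,0,0),(0,255,0),(0,0,255),(255,255,0)][k],1)
    cv2.imwrite('pics/'+name+'d.png',b)
E
python3 -c "
from ov import *
ov('s18',[50,60])"
```

```text
32.3 [0.51762479 0.0885931  0.42278238] [-0.30940569  0.69462997 -1.90550767] [-0.00801454 -0.06514339  0.01141906] 0.25950134415389925
```

View pics/s18d.png

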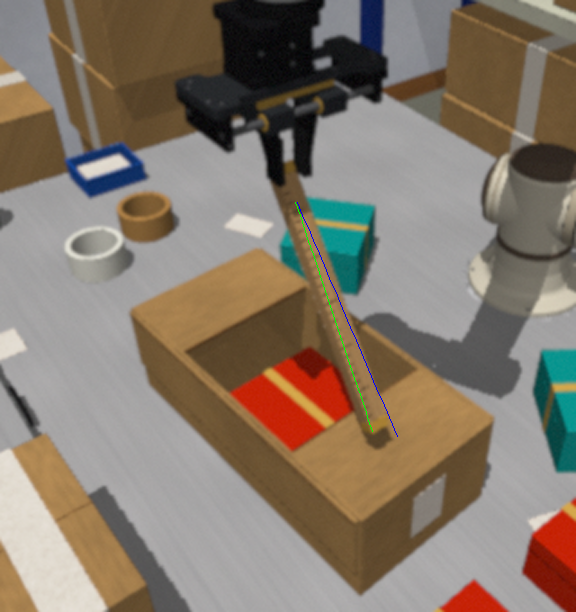

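Emit:
carry_out([
  [[0, 1, -0.8, 0, 0], [0, 2, -1.8, 0, 0], [0, 2, -2.7, 0, 0], [0, 0.8, -3.8, 0, 0], [0, -0.8, -4.8, 0, 0], [0, -2, -6, 0, 0], [0, -3.3, -7.1, 0, 0], [0.1, -4.5, -8.4, 0, 0], [0.1, -5.6, -9.7, 0, 0], [0.1, -5.6, -9.7, 0, 0]],
])

```text
clock: 33.35
tcp_pos: [0.5177, 0.0304, 0.3239]
tool_rot: [0.713, -0.701, 0.003, -0.005]
contact_force: [0.4, 1.4, -0.1]
opening: 0.256
```

```bash
python3 -c "
from ov import *
ov('s19',[30,36,42])"
```

```text
33.35 [0.51769678 0.0303633  0.32388268] [ 0.39723289  1.43136256 -0.06366875] [0.25563554 0.0181708  0.00765303] 0.25554650983110877
```

View pics/s19d.png

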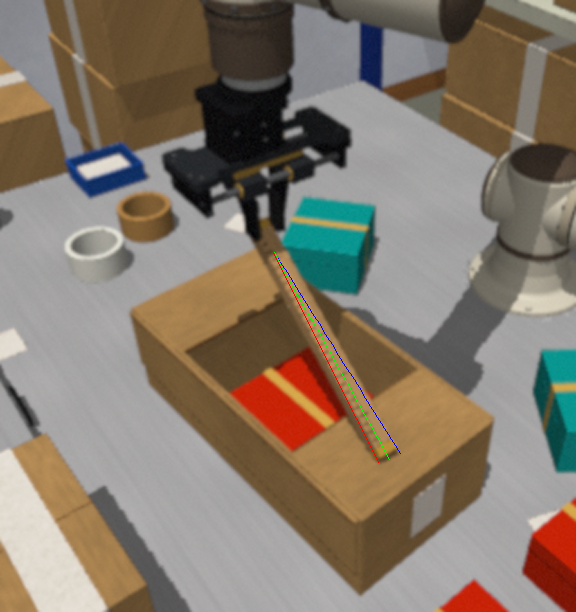

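Emit:
carry_out([
  [[0, -1, -1.5, 0, 0], [0, -1.9, -2.9, 0, 0], [0, -2.7, -4.5, 0, 0], [0, -3.4, -6.1, 0, 0], [0.1, -3.9, -7.7, 0, 0], [0.1, -4.4, -9.2, 0, 0], [0.1, -4.8, -10.8, 0, 0], [0.1, -5.1, -12.4, 0, 0], [0.1, -5.2, -13.8, 0, 0], [0.1, -5.2, -14.8, 0, 0]],
])

```text
clock: 34.4
tcp_pos: [0.5196, -0.021, 0.1767]
tool_rot: [0.713, -0.701, 0.003, -0.006]
contact_force: [0.3, -0.6, 0.3]
opening: 0.26
```

```bash
python3 -c "
from ov import *
ov('s20',[0,5,10])"
```

```text
34.4 [ 0.51963974 -0.02096743  0.17668766] [ 0.25080639 -0.57122488  0.26842887] [ 0.04619311 -0.00803758 -0.00830244] 0.26034798340717435
```

View pics/s20d.png

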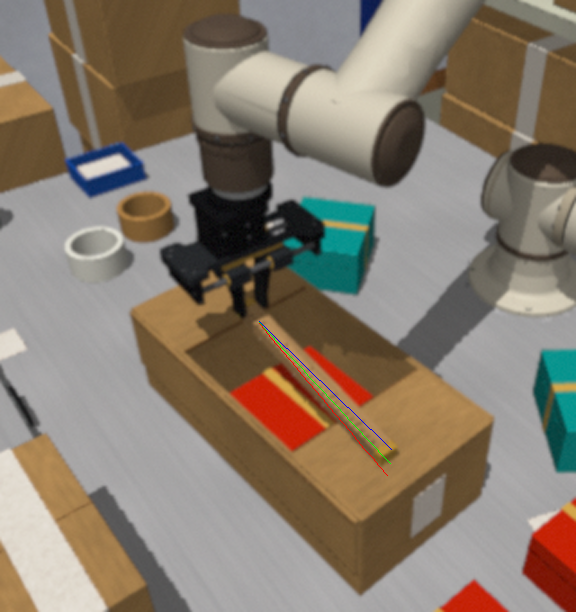

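Emit:
carry_out([
  [[0, 0, -0.3, 0, 0], [0, 0, -0.7, 0, 0], [0, 0, -1.1, 0, 0], [0, 0, -1.4, 0, 0], [0, 0, -1.6, 0, 0], [0, 0, -1.75, 0, 0], [0, 0, -1.75, 0, 0], [0, 0, -1.75, 0, 0], [0, 0, -1.75, 0, 0], [0, 0, -1.75, 0, 0]],
])

```text
clock: 35.45
tcp_pos: [0.5188, -0.0209, 0.1578]
tool_rot: [0.713, -0.701, 0.003, -0.005]
contact_force: [-0.7, -0.5, 1.6]
opening: 0.259
```

```bash
python3 -c "
from ov import *
ov('s21',[0])
snap('wrist','w21.png')
im=cv2.imread('pics/s21.png')[190:330,240:370];cv2.imwrite('pics/s21c.png',cv2.resize(im,None,fx=5,fy=4.2,interpolation=cv2.INTER_CUBIC))"
```

```text
35.45 [ 0.51878498 -0.02090024  0.15779407] [-0.69526833 -0.54611323  1.57867512] [-0.03724054 -0.01807368 -0.04342717] 0.25892290829791764
```

View pics/s21c.png

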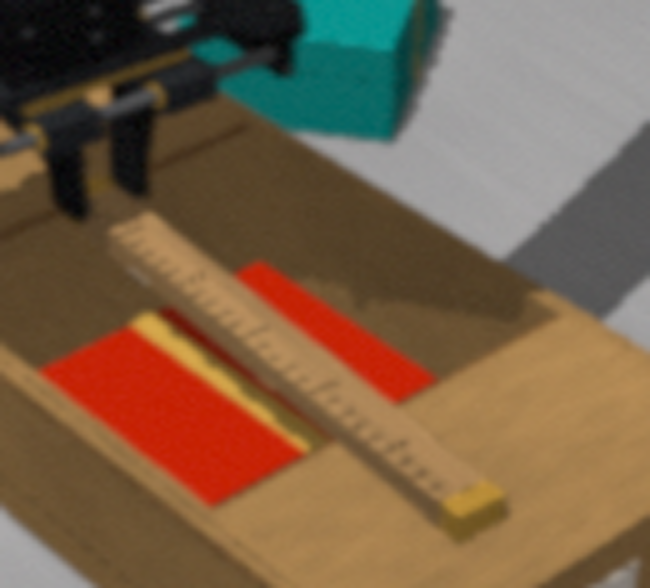

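Emit:
carry_out([
  [[0, 0, 0.1, 0, 0], [0, 0, 0.3, 0, 0], [0, 0, 0.6, 0, 0], [0, 0, 1, 0, 0], [0, 0, 1.4, 0, 0], [0, 0, 1.8, 0, 0], [0, 0, 2.2, 0, 0], [0, 0, 2.5, 0, 0], [0, 0, 2.7, 0, 0], [0, 0, 2.8, 0, 0]],
])

```text
clock: 36.55
tcp_pos: [0.5187, -0.021, 0.1859]
tool_rot: [0.713, -0.701, 0.003, -0.005]
contact_force: [-0.1, -0.1, -1.9]
opening: 0.262
```

```bash
python3 -c "
from ov import *
ov('s22',[-3,0,3])"
```

```text
36.55 [ 0.51869146 -0.02095498  0.18588594] [-0.05620283 -0.1318301  -1.89048028] [ 0.10178086 -0.05139864  0.05988756] 0.2623127238667924
```

View pics/s22d.png

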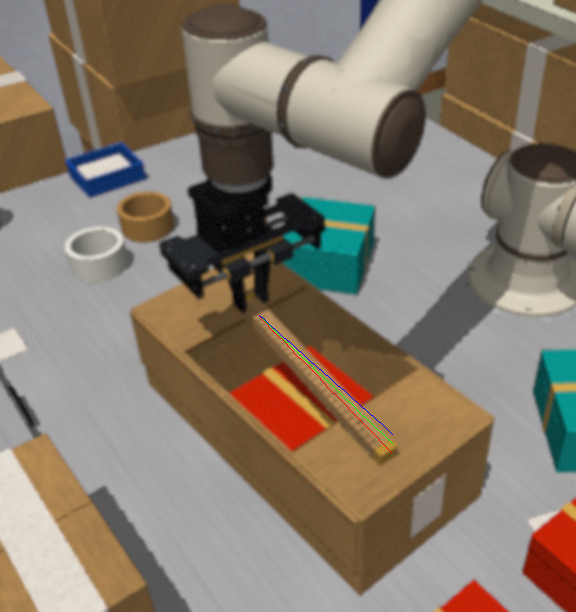

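Emit:
carry_out([
  [[0, 0.5, 0, 0, 0], [0, 1.6, -0.2, 0, 0], [0, 3, -0.5, 0, 0], [0, 4.5, -0.9, 0, 0], [-0.1, 6, -1.3, 0, 0], [-0.1, 7.3, -1.7, 0, 0], [-0.1, 8.1, -2.1, 0, 0], [-0.1, 8.4, -2.4, 0, 0], [-0.1, 8.4, -2.65, 0, 0], [-0.1, 8.4, -2.7, 0, 0]],
])

```text
clock: 37.6
tcp_pos: [0.5181, 0.0633, 0.159]
tool_rot: [0.713, -0.701, 0.003, -0.006]
contact_force: [-0.1, 1.3, 1.3]
opening: 0.256
```

```bash
python3 -c "
from ov import *
ov('s23',[0])
im=cv2.imread('pics/s23.png')[180:360,230:410];cv2.imwrite('pics/s23c.png',cv2.resize(im,None,fx=3.3,fy=3.3,interpolation=cv2.INTER_CUBIC))"
```

```text
37.6 [0.51807009 0.06334409 0.15903444] [-0.07767389  1.34719414  1.32778933] [0.79012159 0.10808972 0.02344269] 0.2560517199358281
```

View pics/s23c.png

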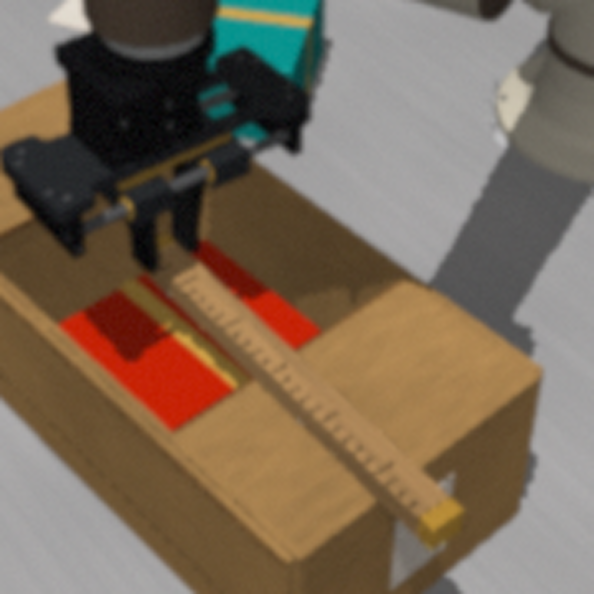

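Emit:
carry_out([
  [[0, 0, 0, 0, 0.262], [0, 0, 0, 0, 0.27], [0, 0, 0, 0, 0.3], [0, 0, 0, 0, 0.5], [0, 0, 0, 0, 0.6], [0, 1.5, -0.1, 0, 0.6], [0, 3.5, -0.2, 0, 0.6], [-0.1, 6, -0.3, 0, 0.6], [-0.1, 8.3, -0.3, 0, 0.6], [-0.1, 9.3, -0.3, 0, 0.6]],
])

```text
clock: 38.65
tcp_pos: [0.5171, 0.1583, 0.156]
tool_rot: [0.713, -0.701, 0.003, -0.006]
contact_force: [-0.2, 0.5, -0.0]
opening: 0.596
```

Emit:
carry_out([
  [[0, 0, 0, 0, 0.45], [0, 0, 0, 0, 0.3], [0, 0, 0, 0, 0.1], [0, 0, 0, 0, 0], [0, 0, 0, 0, 0], [0, 0, 0, 0, 0], [0, 0, 0, 0, 0], [0, 0, 0, 0, 0], [0, 0, 0.2, 0, 0], [0, 0, 0.6, 0, 0]],
])

```text
clock: 39.65
tcp_pos: [0.5166, 0.1582, 0.1616]
tool_rot: [0.713, -0.701, 0.002, -0.005]
contact_force: [-0.5, 0.3, -1.0]
opening: 0.268
```

```bash
python3 -c "
from ov import *
ov('s24',[0])
im=cv2.imread('pics/s24.png')[180:360,230:410];cv2.imwrite('pics/s24c.png',cv2.resize(im,None,fx=3.3,fy=3.3,interpolation=cv2.INTER_CUBIC))"
```

```text
39.65 [0.51664772 0.15820954 0.16156595] [-0.49985651  0.32099439 -1.00091656] [ 0.10386669 -0.01214656  0.06762332] 0.2677775390354824
```

View pics/s24c.png

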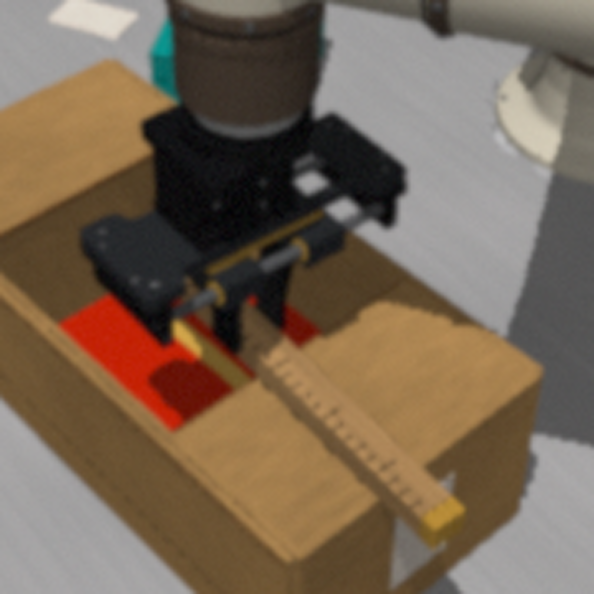

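Emit:
carry_out([
  [[0, 0, 0.3, 0, 0], [0, 0, 1, 0, 0], [0, 0, 2, 0, 0], [0, 0, 3.2, 0, 0], [0, -0.3, 4.5, 0, 0], [0, -1, 6, 0, 0], [0, -2, 7.5, 0, 0], [0.1, -3.2, 9, 0, 0], [0.1, -4.5, 10.5, 0, 0], [0.1, -5.8, 11.8, 0, 0]],
])

```text
clock: 40.7
tcp_pos: [0.5185, 0.1, 0.2826]
tool_rot: [0.714, -0.701, 0.003, -0.007]
contact_force: [0.6, 0.3, -1.2]
opening: 0.269
```

Emit:
carry_out([
  [[0, -1.2, 1.2, 0, 0], [0, -2.2, 2, 0, 0], [0, -3, 2.6, 0, 0], [0, -3.6, 3, 0, 0], [0, -4, 3.2, 0, 0], [0, -4.2, 3.2, 0, 0], [0, -4.2, 3.2, 0, 0], [0, -4.2, 3.2, 0, 0], [0, -4.2, 3.2, 0, 0], [0, -4.2, 3.2, 0, 0]],
])

```text
clock: 41.7
tcp_pos: [0.5184, 0.0582, 0.3144]
tool_rot: [0.714, -0.7, 0.003, -0.007]
contact_force: [0.6, -0.0, -1.9]
opening: 0.266
```

```bash
python3 -c "
from ov import *
ov('s25',[-3,0,3],dz=-.001)
print(bot.observe()['qvel'].round(3))
snap('top','t25.png')"
```

```text
41.7 [0.5184461  0.05822185 0.31439245] [ 5.52250485e-01 -1.38397884e-03 -1.88157369e+00] [ 0.0526789  -0.02660758 -0.04300053] 0.2661389062958445
[-0.002 -0.001  0.    -0.001 -0.002  0.003]
```

View pics/s25.png

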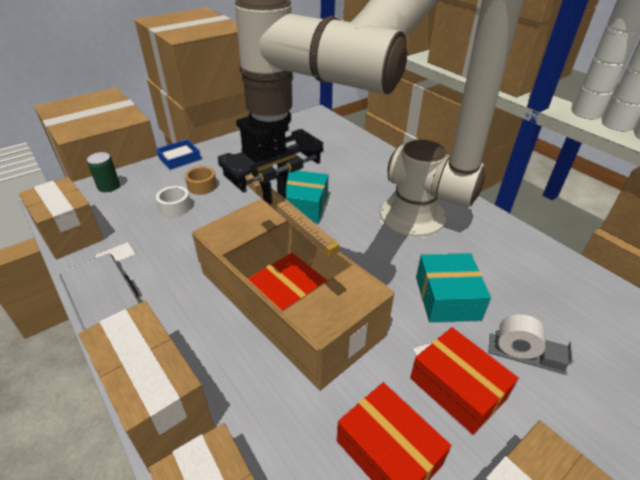

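View pics/s25d.png

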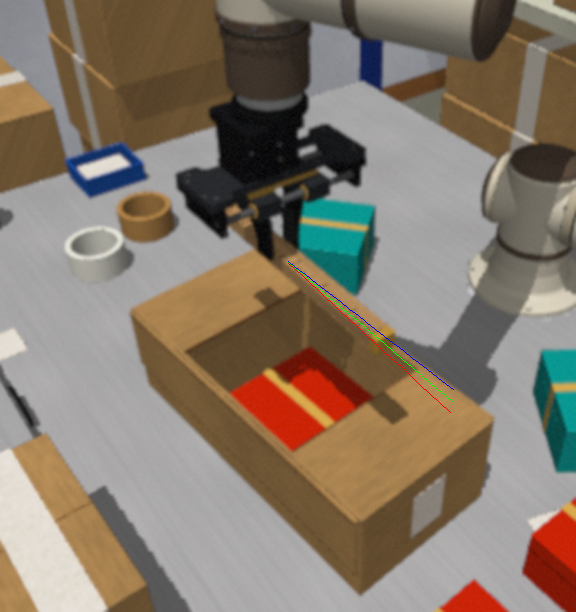

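View pics/t25.png

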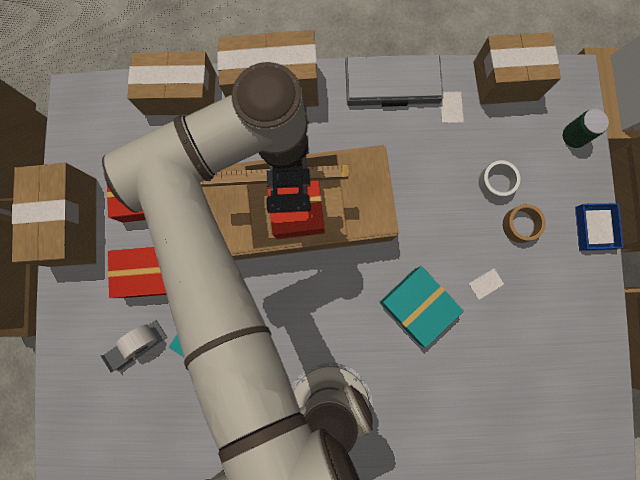

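Run:
```python
from h import *
s=bot.observe(); ms=bot.camera_model('scene'); mt=bot.camera_model('top')
a=cv2.resize(cv2.imread('pics/s25.png')[165:265,230:350],None,fx=5,fy=5,interpolation=cv2.INTER_CUBIC)
# ruler top-edge model at tilts, using TCP +x offsets; top centre line at z0
for tilt,c in [(-3,(255,0,0)),(0,(0,255,0)),(3,(0,0,255))]:
    t=np.radians(tilt)
    for o in (-.012,.012):
        P=[s['tcp_pos']+np.array([o-.016*q,np.cos(t)*q,.009-np.sin(t)*q]) for q in (-.112,.188)]
        (u,v),(u2,v2)=[proj(ms,p) for p in P]
        cv2.line(a,(int((u-230)*5),int((v-165)*5)),(int((u2-230)*5),int((v2-165)*5)),c,1)
cv2.imwrite('pics/fin.png',a)
def tri(ps,pt):
    p,d=ray(ms,*ps);q,e=ray(mt,*pt)
    k=np.linalg.lstsq(np.c_[d,-e],q-p,rcond=None)[0]; x,y=p+d*k[0],q+e*k[1]; return (x+y)/2,np.linalg.norm(x-y)
print(tri((335,246),(347,171)))
```

```text
(array([0.47790091, 0.03433155, 0.20202774]), np.float64(0.2304164484703322))
```

View pics/fin.png

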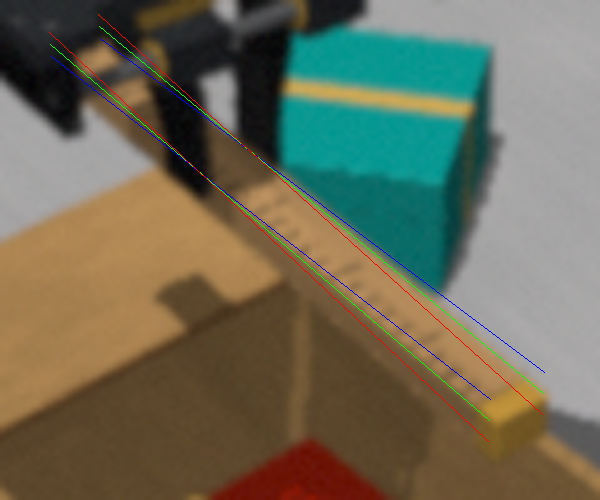

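```bash
python3 -c "
from cell import bot
print(bot.hand_in(), bot.observe()['clock'])"
```

```text
the job is handed in; nothing more can be done
the job is handed in; nothing more can be done
```

The ruler is out of the carton and was handed in at about 41.8 s. The gripper holds it level and still, with its underside about 15–16 cm above the flaps.

**How it went:**
1. I carried the ruler along under the +y flap until its -y end came free of the other flap.
2. I loosened the grip and lifted in short steps so it tilted against the tea box's edge, then drew it out through the gap -y end first.
3. To level it, I rested it lightly on top of the +y flap, with about 1–2 N measured at the wrist. I then gripped it again near its middle and lifted.

**Last checks:**
- **Level:** the scene picture matches a zero-tilt outline, well inside the ±3° lines I drew beside it.
- **At rest:** joint speeds were about zero.
- **Load:** the wrist read about 1.9 N, noisy; the reading before it was about 1.2 N and the ruler weighs about 1 N.
- **Other things:** in the top view the tea box and the objects in view look unmoved. The arm partly hid the spare boxes there, but the scene view shows them in place.

**What did not go cleanly:**
- Three grips were too high and slipped off the ruler.
- The last of those slips tipped the ruler up and pressed on it with about 16 N.
- I let the ruler drop about 8 mm onto the tea box once.
- While held near its end, the ruler drooped twice. The first time it steepened to about 55°, with its lower end just beneath the +y flap's edge; no contact showed in the wrist force. The second is why I regripped it near the middle.
- A last attempt to triangulate one end used different ends in the two pictures, so I ignored it.

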